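# Box the pendants at the jewellery stall

### The arm

A 6-joint arm with a two-finger parallel gripper is mounted at the origin on the work surface. World frame = base frame: x ahead of the robot, y to its left, z up, the work surface at z = 0. Lengths are in m, angles in rad, forces in N, time in s.
With the tool pointing down it reaches from about 0.25 to 0.725 m from the base axis. Payload 9.7 kg.
Tool frame: the origin (TCP) lies on the centre line of the jaws, within the pads' length; the fingertips stand 8 mm ahead of it and the grasp point (between the pads) lies 11 mm behind it; z points along the fingers, y is the line along which they close (so a half turn about z gives the same grasp; the last joint's range is limited). The gripper opens to 85 mm and grips with 20 to 120 N. Pads are 22 mm wide; open, the fingers measure 114 mm over their backs; the gripper's body (76 mm by 85 mm) begins 54 mm behind the grasp point. The pads swing forward as they close: fully open they stand 13 mm farther back than shut.
Start: joints at [-1.189, 0.087, 0.176, 1.66, 0, 1.571], TCP at [0.205, -0.51, 0.239] pointing down, gripper open.
Joint ranges: [-3.13, 3.13], [-0.85, 1.81], [-1.15, 1.24], [-2.2, 2.28], [-1.44, 1.52], [-3.14, 3.14]. Speed limits (rad/s): [2.22, 2.22, 2.57, 3.14, 3.14, 3.14].

### API

Orientations are given as a unit quaternion [x, y, z, w].
In Python, from cell import r gives the robot as it stands.
- The arm moves only by the tool jog_arm, never from a script. Its argument "targets" is a list of rows, each a list of 3 entries, a list of its own where there are three numbers: the shift along the tool's x, y, z in cm, then the turn about the tool's z in degrees, then the finger opening in cm, from 0 to 8.54. A call has 1 to 5 rows; each row shifts and turns the commanded pose from where the row before left it, along the tool's axes as they then stand; what a row does not reach is not made up. A row lasts 1/12 s, in which the tool goes at most 41.7 mm and 7.16 degrees, less where a joint would pass 70% of its speed; a pose out of reach is approached as far as the arm can. A call with a gripper value outside its range is refused whole. The fingers move at their own pace and stop on an object; "grip_force" is the grip in N (left out, the last holds). Time passes only in rows, so rows that do not move let the fingers close. It gives the time, the measured TCP pose, the force, the opening and the grip force at its end, in the units of the state.
- r.state(): the state, without advancing time (a new reading comes with each control period).
- r.snapshot(name): name is "scene" or "top" or "wrist"; returns a dict with "frame" (420x560x3 uint8, blue, green, red), "z_map" (420x560 float32, m along the optical axis (not along the pixel's ray), 0 where there is no reading), "K" (3x3 intrinsics, pixels), "k1" (the pictures are not rectified: a ray, as slopes to the right and down, at radius r is drawn at 1 + k1 r^2 times it, then the intrinsics apply), "R" (3x3) and "t" (3): a world point X has camera coordinates R X + t; the wrist camera has in their place "hand_eye" (4x4, takes a point from camera to tool coordinates, whose origin is the TCP and whose axes are the flange's). Camera axes: x right, y down, z forward; pixel columns grow to the right and rows downward; lengths in m; the calibration is good to about 2 mm. A picture is of the moment at which its call begins: read the wrist's pose just before it.
- r.sign_off(): hands the job in; it is judged then, once.
The state is a dict: "clock": time; "qpos": joint angles; "qvel": joint speeds; "effort": joint torques, N m; "ee_pos": TCP position; "ee_rot": TCP orientation; "wrist_force": force on the tool from outside, world axes, zero at the start; "ft_torque": the same for the moment, N m; "opening": finger opening in m; "grasp_force": force on a finger pad.
Only numpy, scipy, OpenCV 4.12 (cv2) and the standard library are available. Lean on these libraries where they do the work, as an engineer would, in place of code of your own. Each camera call takes 0.05 s, during which the arm holds its last target. There are 200 camera calls.

### The job

Pack every pendant lying on the slate: for each one, work the pusher and slide the bottom tray out of the dispenser, lay the pendant in the tray, one to a tray, and slide the tray fully home into a free case of the packing rack. Take only as many trays as there are pendants, leave the other trays stacked in the dispenser, and leave the bowl, the jar and the cardboard box alone.

Things in the scene. Friction and masses are not known exactly. Their poses are not given: they have to be found in the camera images.
- dispenser: Fixed plywood gravity-fed dispenser with the stack of trays lying flat, long side along its x. Origin on the counter under the stack; its -x points to the outlet, +x to the pusher, z up. Floor 8 mm thick, x -95 to +120 mm, 76 mm wide. Column inside 94 mm (x) by 57 mm; side walls 67 mm over all, up to z 66 mm; a bar (z 76 to 81, x 24 to 36 mm) bars lifting trays out.
- stack (a point): Point on the dispenser's floor under the middle of the stack: where the origin of the bottom tray lies when in place. Axes as the dispenser's.
- outlet (a point): Middle of the outlet, on the dispenser's floor, in the outer face of the front wall (dispenser x = -52 mm). The front and back walls hang from z 66 down to 27 mm, so only the bottom tray (z 8 to 24 mm) can pass out under the front one, towards -x.
- pusher (a joint): Spring-return pusher, 0 (rest, back) to 0.040 m (forward, towards the outlet). Forward, it shoves the bottom tray about 39 mm out. The spring (1.0 to 1.4 N) takes it back in about a second when let go; the tray stays half out and must be pulled clear by hand, whereupon the stack drops.
- pusher_back (a point): Middle of the back face (facing the dispenser's +x) of the pusher's dark upright handle, 40 mm above the counter; moves with it. The handle is 12 mm thick along x, 30 mm wide, from 14 to 54 mm above the counter; nothing stands behind it.
- rack: Fixed light-wood packing rack: three close-fitting cases, 64 mm apart along its y. Origin on the counter under the middle of the mouth plane; mouths face its -x, insertion is along +x. The floor, 8 mm above the counter, runs on 110 mm before the mouths as an open ledge 204 mm wide. Each case: 58 mm wide, 19 mm high, 88 mm deep to the back wall, roofed at z 27 to 32 mm but for a 38 mm wide window along its middle.
- slate: Fixed dark slate on which the pendants lie, 150 x 200 x 5 mm. Origin under its middle, z up, 200 mm side along its y.
- home1 (a point): Case 1 of the rack (at y = -64 mm of the rack): where the origin of a tray lies that is fully home against the back wall, the tray's end then standing 2 mm out of the mouth. Axes as the rack's.
- home2 (a point): Case 2 of the rack (at y = 0 mm of the rack): where the origin of a tray lies that is fully home against the back wall, the tray's end then standing 2 mm out of the mouth. Axes as the rack's.
- home3 (a point): Case 3 of the rack (at y = 64 mm of the rack): where the origin of a tray lies that is fully home against the back wall, the tray's end then standing 2 mm out of the mouth. Axes as the rack's.
- tray1: Wooden tray, the drawer of a gift case: open-topped, 90 x 54 x 16 mm outside, walls and floor 4 mm, about 60 g. Origin in the middle of its underside, x along the 90 mm, z up; both ends are alike. Starts in the dispenser as number 1 of 4 from the bottom.
- tray2: Wooden tray, the drawer of a gift case: open-topped, 90 x 54 x 16 mm outside, walls and floor 4 mm, about 60 g. Origin in the middle of its underside, x along the 90 mm, z up; both ends are alike. Starts in the dispenser as number 2 of 4 from the bottom.
- tray3: Wooden tray, the drawer of a gift case: open-topped, 90 x 54 x 16 mm outside, walls and floor 4 mm, about 60 g. Origin in the middle of its underside, x along the 90 mm, z up; both ends are alike. Starts in the dispenser as number 3 of 4 from the bottom.
- tray4: Wooden tray, the drawer of a gift case: open-topped, 90 x 54 x 16 mm outside, walls and floor 4 mm, about 60 g. Origin in the middle of its underside, x along the 90 mm, z up; both ends are alike. Starts in the dispenser as number 4 of 4 from the bottom.
- pendant1: Amber-coloured round pendant, a flat disc of 34 mm diameter and 10 mm thickness, 20 g. Origin in the middle of its underside, z up. Starts flat on the slate, or is absent.
- pendant2: Amber-coloured round pendant, a flat disc of 34 mm diameter and 10 mm thickness, 20 g. Origin in the middle of its underside, z up. Starts flat on the slate, or is absent.
- pendant3: Amber-coloured round pendant, a flat disc of 34 mm diameter and 10 mm thickness, 20 g. Origin in the middle of its underside, z up. Starts flat on the slate, or is absent.
- bowl: White ceramic bowl, 100 mm wide, 45 mm high; origin under its middle; a bystander, leave it alone.
- jar: Glass jar with wooden lid, 56 mm wide, 75 mm high; origin under its middle; a bystander, leave it alone.
- giftbox: Closed cardboard box, 90 x 70 x 35 mm; origin under its middle; a bystander, leave it alone.
Not all that is in view belongs to the job. Leave any green look-alike of the pendant2 alone. What is shaped like the pendant3 but purple is not meant.

How it is judged:
At the end, for the whole second after the job is handed in: Each pendant is in a tray of its own (within 30 mm of its origin, pendants over 50 mm apart), that tray home in a case (within 7 mm); no tray is home without a pendant; all other trays are stacked flat in the dispenser (within 12 mm of its axis); all at rest (((distance between pendant1 and tray1 below 0.03 m and (distance between tray1 and home1 below 0.007 m or distance between tray1 and home2 below 0.007 m or distance between tray1 and home3 below 0.007 m)) or (distance between pendant1 and tray2 below 0.03 m and (distance between tray2 and home1 below 0.007 m or distance between tray2 and home2 below 0.007 m or distance between tray2 and home3 below 0.007 m)) or (distance between pendant1 and tray3 below 0.03 m and (distance between tray3 and home1 below 0.007 m or distance between tray3 and home2 below 0.007 m or distance between tray3 and home3 below 0.007 m)) or (distance between pendant1 and tray4 below 0.03 m and (distance between tray4 and home1 below 0.007 m or distance between tray4 and home2 below 0.007 m or distance between tray4 and home3 below 0.007 m))) and linear speed of each of pendant1, pendant2, pendant3, tray1, tray2, tray3, tray4 below 0.03 m/s and ((distance between pendant2 and tray1 below 0.03 m and (distance between tray1 and home1 below 0.007 m or distance between tray1 and home2 below 0.007 m or distance between tray1 and home3 below 0.007 m)) or (distance between pendant2 and tray2 below 0.03 m and (distance between tray2 and home1 below 0.007 m or distance between tray2 and home2 below 0.007 m or distance between tray2 and home3 below 0.007 m)) or (distance between pendant2 and tray3 below 0.03 m and (distance between tray3 and home1 below 0.007 m or distance between tray3 and home2 below 0.007 m or distance between tray3 and home3 below 0.007 m)) or (distance between pendant2 and tray4 below 0.03 m and (distance between tray4 and home1 below 0.007 m or distance between tray4 and home2 below 0.007 m or distance between tray4 and home3 below 0.007 m))) and ((distance between pendant3 and tray1 below 0.03 m and (distance between tray1 and home1 below 0.007 m or distance between tray1 and home2 below 0.007 m or distance between tray1 and home3 below 0.007 m)) or (distance between pendant3 and tray2 below 0.03 m and (distance between tray2 and home1 below 0.007 m or distance between tray2 and home2 below 0.007 m or distance between tray2 and home3 below 0.007 m)) or (distance between pendant3 and tray3 below 0.03 m and (distance between tray3 and home1 below 0.007 m or distance between tray3 and home2 below 0.007 m or distance between tray3 and home3 below 0.007 m)) or (distance between pendant3 and tray4 below 0.03 m and (distance between tray4 and home1 below 0.007 m or distance between tray4 and home2 below 0.007 m or distance between tray4 and home3 below 0.007 m))) and distance between pendant1 and pendant2 above 0.05 m and distance between each of pendant1, pendant2 and pendant3 above 0.05 m and ((horizontal distance between tray1 and stack below 0.012 m and angle between tray1's own z axis and vertical below 0.12 rad) or ((distance between tray1 and home1 below 0.007 m or distance between tray1 and home2 below 0.007 m or distance between tray1 and home3 below 0.007 m) and distance between any of pendant1, pendant2, pendant3 and tray1 below 0.03 m)) and ((horizontal distance between tray2 and stack below 0.012 m and angle between tray2's own z axis and vertical below 0.12 rad) or ((distance between tray2 and home1 below 0.007 m or distance between tray2 and home2 below 0.007 m or distance between tray2 and home3 below 0.007 m) and distance between any of pendant1, pendant2, pendant3 and tray2 below 0.03 m)) and ((horizontal distance between tray3 and stack below 0.012 m and angle between tray3's own z axis and vertical below 0.12 rad) or ((distance between tray3 and home1 below 0.007 m or distance between tray3 and home2 below 0.007 m or distance between tray3 and home3 below 0.007 m) and distance between any of pendant1, pendant2, pendant3 and tray3 below 0.03 m)) and ((horizontal distance between tray4 and stack below 0.012 m and angle between tray4's own z axis and vertical below 0.12 rad) or ((distance between tray4 and home1 below 0.007 m or distance between tray4 and home2 below 0.007 m or distance between tray4 and home3 below 0.007 m) and distance between any of pendant1, pendant2, pendant3 and tray4 below 0.03 m))); the robot touches nothing.
It fails at once if the bowl, the jar or the cardboard box is moved more than 30 mm (distance of any of bowl, jar, giftbox from where it was at the start of the episode above 0.03 m).
Of pendant1, pendant2, pendant3 only 2 to 3 are there at a start; the rules pass over those that are not, and their reading is None.
At some moment in a run one of pendant1, pendant2, pendant3 may be knocked a few centimetres aside while the robot is not near it.
Once in a run the grip may slacken for a moment while it holds something.
It also fails if it takes over 210 s, if anything falls off the work surface, if the arm or the gripper's body presses on something with over 40 N, if the wrist force passes 120 N, or if a joint passes its speed limit or range.

## Working session

There is one attempt and no reset: what is moved stays moved. The work goes in short steps, Python scripts to look and compute and a tool call to move; the robot and the scene stay as the last step left them, time stands still between calls to the robot, and variables do not carry over. Pictures are saved under pics/ and viewed, at most 14 in all, crops included, and the job is handed in when it is done.

Besides the shell and the picture viewer there is one more tool, called after "Emit:" as name([rows], argument=value, ...), one row to a line, values as JSON. jog_arm: Moves the arm, as the interface text tells. Its arguments: {"type":"object","properties":{"targets":{"type":"array"},"grip_force":{"type":"number"}},"required":["targets"]}

```bash
ls; mkdir -p pics
cat > h.py <<'E'
import numpy as np, cv2, json
from cell import r
from scipy.spatial.transform import Rotation as Ro
def snap(n):
    s=r.state(); d=r.snapshot(n); d['s']=s; return d
def cloud(d):
    """world XYZ for every pixel"""
    h,w=d['z_map'].shape; K=np.array(d['K'],float); k1=float(d['k1'])
    u,v=np.meshgrid(np.arange(w),np.arange(h))
    p=np.stack([u,v],-1).reshape(-1,1,2).astype(float)
    n=cv2.undistortPoints(p,K,np.array([k1,0,0,0,0.])).reshape(h,w,2)
    z=d['z_map']; c=np.dstack([n[...,0]*z,n[...,1]*z,z])
    if 'hand_eye' in d:
        H=np.array(d['hand_eye']); R=Ro.from_quat(d['s']['ee_rot']).as_matrix()
        X=(c@H[:3,:3].T+H[:3,3])@R.T+np.array(d['s']['ee_pos'])
    else: X=(c-np.array(d['t']))@np.array(d['R'])
    X[z==0]=np.nan
    return X
E
python3 - <<'E'
from h import *
for n in('top','scene'):
    d=snap(n); cv2.imwrite(f'pics/{n}0.png',d['frame']); np.savez(f'{n}0.npz',X=cloud(d),f=d['frame'])
    print(n,d['k1'],d['R'],d['t'])
print({k:np.round(v,3) for k,v in r.state().items()})
E
```

```text
pics
top 0.004197056545652498 [[ 0.01686723 -0.99985204 -0.00337692]
 [-0.98190054 -0.01592698 -0.18872641]
 [ 0.1886447   0.00649909 -0.9820239 ]] [-0.0375364   0.59219206  1.17181373]
scene -0.04864324160468257 [[-0.5793803   0.81500301 -0.00941099]
 [ 0.55102942  0.38316306 -0.74131818]
 [-0.6005706  -0.43469088 -0.67108777]] [ 0.33440273 -0.26187745  1.19918486]
{'clock': np.float64(0.1), 'qpos': array([-1.189,  0.087,  0.175,  1.66 ,  0.   ,  1.571]), 'qvel': array([-0.001, -0.   ,  0.001, -0.   , -0.001, -0.   ]), 'effort': array([-1.0000e-03, -5.2156e+01,  4.6566e+01,  1.6000e-02, -0.0000e+00,
        0.0000e+00]), 'ee_pos': array([ 0.205, -0.51 ,  0.239]), 'ee_rot': array([ 0.982,  0.19 , -0.   , -0.001]), 'wrist_force': array([-1.265, -0.485, -0.877]), 'ft_torque': array([-0.018,  0.037, -0.016]), 'grasp_force': np.float64(0.0), 'opening': np.float64(0.086)}
```

View pics/top0.png

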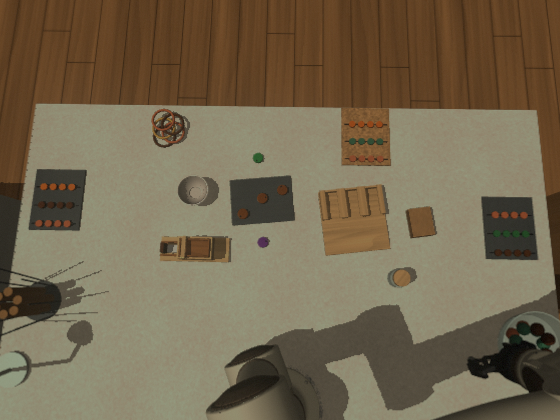

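View pics/scene0.png

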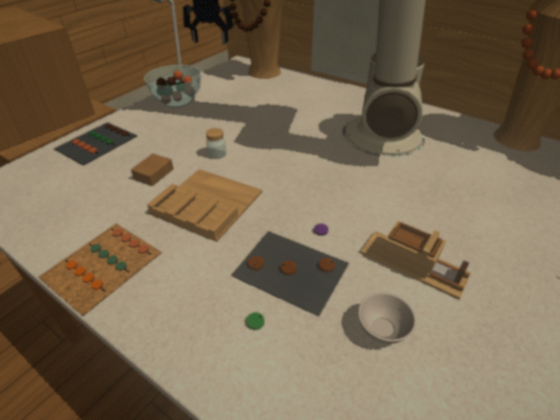

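Top picture:
- Slate at (262,200), with three amber pendants at (243,213), (262,198) and (283,190).
- Rack at (354,220), mouths facing down (−x world).
- Dispenser at (195,249), pusher on the left (+y), outlet to the right.
- Bowl at (195,190), jar at (401,277), box at (421,222).

Look-alikes: a green disc at (258,158), a purple one at (263,242), and beads on skewers on the side boards. I choose the three amber discs on the slate.

Run:
```python
from h import *
a=np.load('top0.npz');X=a['X'];f=a['f']
def rect(name,m,box):
    x0,y0,x1,y1=box; M=np.zeros(m.shape,bool); M[y0:y1,x0:x1]=m[y0:y1,x0:x1]
    P=X[M][:,:2]; (c,s,ang)=cv2.minAreaRect((P*1000).astype(np.float32)); print(name,len(P),np.round(c,1),np.round(s,1),round(ang,2), 'z',np.round(np.nanmedian(X[M][:,2])*1000,1))
z=X[...,2]
cnt=z[300:320,150:200];print('counter z',np.nanmedian(cnt),np.nanstd(cnt), np.nanmedian(z[120:140,200:320]))
hsv=cv2.cvtColor(f,cv2.COLOR_BGR2HSV)
rect('disp walls',(z>.056)&(z<.07),(150,225,240,270))
rect('disp all',(z>.004),(150,225,240,270))
rect('rack roof',(z>.026)&(z<.04),(310,175,395,262))
rect('rack all',(z>.004),(310,175,395,262))
sl=(f.max(-1)<90)
rect('slate',sl,(222,170,302,230))
am=(hsv[...,0]<15)&(hsv[...,1]>110)&(f[...,2]>50)
M=np.zeros(am.shape,np.uint8);M[175:225,230:296]=am[175:225,230:296]
n,l,st,ce=cv2.connectedComponentsWithStats(M)
for i in range(1,n):
    if st[i,4]>15:print('pend',st[i],ce[i],np.round(np.nanmean(X[l==i],0)*1000,1))
for nm,(u,v) in dict(bowl=(195,190),jar=(401,277),box=(421,222),green=(258,158),purp=(263,242)).items(): print(nm,np.round(X[v,u]*1000))
o=[cv2.resize(f[170:235,225:300],None,fx=6,fy=6,interpolation=2),cv2.resize(f[225:275,150:240],None,fx=5,fy=5,interpolation=2)]
W=max(i.shape[1] for i in o); o=[cv2.copyMakeBorder(i,0,0,0,W-i.shape[1],0) for i in o]
o=np.vstack(o);o=cv2.resize(o,None,fx=.85,fy=.85);print(o.shape);cv2.imwrite('pics/crop0.png',o)
```

```text
counter z -0.0017962271183568608 0.002522611776173186 -0.001467198185682803
disp walls 556 [465.8 286.5] [ 66.7 157.3] 1.05 z 61.1
disp all 1609 [472.2 273.3] [136.9 279.9] 1.86 z 53.0
rack roof 830 [ 621.  -220.5] [ 95.  199.2] 6.89 z 31.1
rack all 3942 [ 575.5 -225.7] [279.9 265.5] 0.42 z 8.3
slate 2809 [623.1  66.2] [151.7 195.1] 9.05 z 3.9
pend [277 185  11  10  81] [281.80246914 189.49382716] [659.8   2.   13.6]
pend [257 193  11  10  84] [261.70238095 197.60714286] [632.1  65.9  13.5]
pend [238 209  10  10  82] [242.48780488 213.25609756] [580.2 125.4  13.8]
bowl [657. 285.   1.]
jar [ 387. -355.   74.]
box [ 558. -434.   34.]
green [765.  82.  12.]
purp [490.  58.  11.]
(544, 382, 3)
```

View pics/crop0.png

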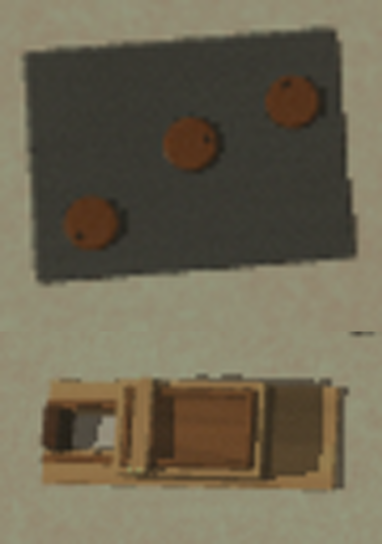

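The crop confirms three amber discs on the dark slate (about (90,222), (190,143) and (292,100) in the crop). Next I view the rack and the dispenser from closer with the wrist camera.

```bash
cat >> h.py <<'E'
def psi(s): 
    R=Ro.from_quat(s['ee_rot']).as_matrix(); return np.degrees(np.arctan2(R[1,0],R[0,0]))
def plan(wps,op,step=3.6):
    """wps: (x,y,z,psi_deg[,opening cm[,step cm]]) -> rows of tool shifts, 5 to a call"""
    s=r.state(); p=np.array(s['ee_pos']); a=psi(s); rows=[]
    print('from',np.round(p,4),round(a,2))
    for w in wps:
        if len(w)>4: op=w[4]
        st=w[5] if len(w)>5 else step
        t=np.array(w[:3]); da=(w[3]-a+180)%360-180
        n=max(1,int(np.ceil(np.linalg.norm(t-p)*100/st)),int(np.ceil(abs(da)/7)))
        p0=p.copy();a0=a
        for i in range(1,n+1):
            c,q=np.cos(np.radians(a)),np.sin(np.radians(a))
            B=np.array([[c,q,0],[q,-c,0],[0,0,-1]]) # columns: tool axes in world
            d=np.round(B.T@(p0+(t-p0)*i/n-p)*100,2 if i==n else 1); p=p+B@d/100
            tu=round(-(a0+da*i/n-a),1); a-=tu
            rows.append([[float(v)+0. for v in d],float(tu),op])
    for i in range(0,len(rows),5): print(json.dumps(rows[i:i+5]).replace(' ',''))
E
python3 - <<'E'
from h import *
plan([(.53,-.22,.36,7)],8.0)
E
```

```text
from [ 0.2049 -0.5102  0.2387] 21.88
[[[3.2,-1.1,-0.9],1.1,8.0],[[3.1,-1.2,-1.0],1.2,8.0],[[3.1,-1.3,-0.9],1.1,8.0],[[3.1,-1.3,-0.9],1.2,8.0],[[3.0,-1.4,-1.0],1.1,8.0]]
[[[3.0,-1.5,-0.9],1.2,8.0],[[3.0,-1.5,-0.9],1.1,8.0],[[3.0,-1.5,-1.0],1.2,8.0],[[2.9,-1.7,-0.9],1.1,8.0],[[2.9,-1.7,-0.9],1.1,8.0]]
[[[2.9,-1.7,-1.0],1.2,8.0],[[2.8,-1.8,-0.9],1.1,8.0],[[2.81,-1.86,-0.93],1.2,8.0]]
```

Emit:
jog_arm([
  [[3.2,-1.1,-0.9],1.1,8.0],
  [[3.1,-1.2,-1.0],1.2,8.0],
  [[3.1,-1.3,-0.9],1.1,8.0],
  [[3.1,-1.3,-0.9],1.2,8.0],
  [[3.0,-1.4,-1.0],1.1,8.0],
])

```text
clock: 0.52
ee_pos: [0.3307, -0.3977, 0.2863]
ee_rot: [0.99, 0.14, -0.0, -0.0]
wrist_force: [1.4, 0.0, -0.7]
opening: 0.0802
grasp_force: 0.0
```

Emit:
jog_arm([
  [[3.0,-1.5,-0.9],1.2,8.0],
  [[3.0,-1.5,-0.9],1.1,8.0],
  [[3.0,-1.5,-1.0],1.2,8.0],
  [[2.9,-1.7,-0.9],1.1,8.0],
  [[2.9,-1.7,-0.9],1.1,8.0],
])

```text
clock: 0.93
ee_pos: [0.4556, -0.2854, 0.3325]
ee_rot: [0.996, 0.091, -0.0, -0.0]
wrist_force: [-0.6, -0.7, 0.4]
opening: 0.0798
grasp_force: 0.0
```

Emit:
jog_arm([
  [[2.9,-1.7,-1.0],1.2,8.0],
  [[2.8,-1.8,-0.9],1.1,8.0],
  [[2.8,-1.9,-0.9],1.2,8.0],
  [[0,0,0],0,8.0],
  [[0,0,0],0,8.0],
])

```text
clock: 1.35
ee_pos: [0.5311, -0.2186, 0.3596]
ee_rot: [0.998, 0.062, -0.0, -0.0]
wrist_force: [-1.5, -0.6, -0.5]
opening: 0.0799
grasp_force: 0.0
```

Run:
```python
from h import *
d=snap('wrist'); cv2.imwrite('pics/w_rack.png',d['frame']); np.savez('w_rack.npz',X=cloud(d),f=d['frame']); print(d['hand_eye'])
print(np.round(d['s']['ee_pos'],3),psi(d['s']),np.round(d['s']['qpos'],2),d['s']['clock'])
plan([(.47,.27,.36,90)],8.0)
```

```text
[[ 1.92975532e-05 -9.57666565e-01 -2.87879747e-01  7.49826812e-02]
 [ 9.99999901e-01  1.46172335e-04 -4.19226458e-04 -2.21305579e-05]
 [ 4.43559217e-04 -2.87879711e-01  9.57666474e-01 -1.35336591e-01]
 [ 0.00000000e+00  0.00000000e+00  0.00000000e+00  1.00000000e+00]]
[ 0.531 -0.219  0.36 ] 7.139634739298019 [-0.39  0.24  0.59  1.92 -0.    2.63] 1.35
from [ 0.5302 -0.2194  0.3596] 7.07
[[[0.0,-3.5,0.0],-5.9,8.0],[[0.4,-3.5,0.0],-5.9,8.0],[[0.7,-3.5,0.0],-6.0,8.0],[[1.1,-3.3,0.0],-5.9,8.0],[[1.4,-3.3,0.0],-5.9,8.0]]
[[[1.7,-3.0,0.0],-5.9,8.0],[[2.1,-2.9,0.0],-6.0,8.0],[[2.3,-2.6,0.0],-5.9,8.0],[[2.6,-2.4,0.0],-5.9,8.0],[[2.8,-2.1,0.0],-5.9,8.0]]
[[[3.1,-1.8,0.0],-6.0,8.0],[[3.2,-1.5,0.0],-5.9,8.0],[[3.3,-1.1,0.0],-5.9,8.0],[[3.43,-0.8,-0.04],-5.9,8.0]]
```

View pics/w_rack.png

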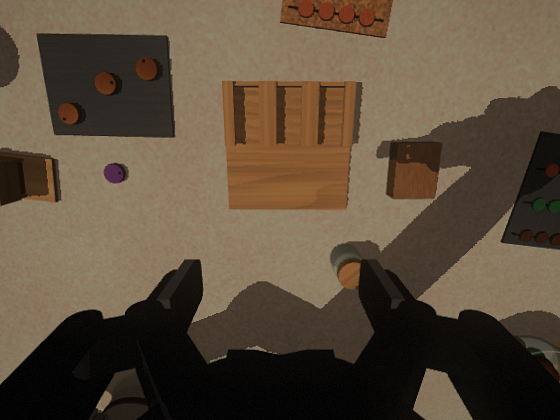

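The wrist view shows the rack at (290,145), mouths towards the bottom and the ledge at rows 147–208. The slate with its three pendants is top left. Now on to the dispenser.

Emit:
jog_arm([
  [[0.0,-3.5,0.0],-5.9,8.0],
  [[0.4,-3.5,0.0],-5.9,8.0],
  [[0.7,-3.5,0.0],-6.0,8.0],
  [[1.1,-3.3,0.0],-5.9,8.0],
  [[1.4,-3.3,0.0],-5.9,8.0],
])

```text
clock: 1.82
ee_pos: [0.5072, -0.0444, 0.3601]
ee_rot: [0.949, 0.315, -0.0, 0.0]
wrist_force: [0.3, 0.6, -0.1]
opening: 0.08
grasp_force: 0.0
```

Emit:
jog_arm([
  [[1.7,-3.0,0.0],-5.9,8.0],
  [[2.1,-2.9,0.0],-6.0,8.0],
  [[2.3,-2.6,0.0],-5.9,8.0],
  [[2.6,-2.4,0.0],-5.9,8.0],
  [[2.8,-2.1,0.0],-5.9,8.0],
])

```text
clock: 2.23
ee_pos: [0.4863, 0.1298, 0.3603]
ee_rot: [0.837, 0.547, 0.0, 0.0]
wrist_force: [1.4, 0.4, 0.3]
opening: 0.08
grasp_force: 0.0
```

Emit:
jog_arm([
  [[3.1,-1.8,0.0],-6.0,8.0],
  [[3.2,-1.5,0.0],-5.9,0],
  [[3.3,-1.1,0.0],-5.9,0],
  [[3.4,-0.8,0],-5.9,0],
  [[0,0,0],0,0],
])

```text
clock: 2.65
ee_pos: [0.4696, 0.2728, 0.359]
ee_rot: [0.705, 0.709, -0.001, -0.001]
wrist_force: [-0.2, -0.0, -0.4]
opening: 0.0318
grasp_force: 0.0
```

Run:
```python
from h import *
d=snap('wrist'); cv2.imwrite('pics/w_disp.png',d['frame']); np.savez('w_disp.npz',X=cloud(d),f=d['frame'])
print(np.round(d['s']['ee_pos'],3),psi(d['s']),d['s']['clock'])
X=np.load('w_rack.npz')['X']; z=X[...,2]
def rect(name,X,m,thr=0):
    P=X[m][:,:2]*1000
    n,l,st,ce=cv2.connectedComponentsWithStats(m.astype(np.uint8)); i=1+np.argmax(st[1:,4])
    P=X[l==i][:,:2]*1000
    print(name,len(P),[np.round(v,1) for v in cv2.minAreaRect(P.astype(np.float32))],'z',np.round(np.nanmedian(z[l==i])*1000,1))
roi=np.zeros(z.shape,bool);roi[60:225,205:375]=1
print('counter',np.nanmedian(z[220:240,220:320]))
rect('rack roof',X,roi&(z>.024)&(z<.04))
rect('rack all',X,roi&(z>.004)&(z<.04))
X=np.load('w_disp.npz')['X'];z=X[...,2]; 
R=np.isfinite(z)&(X[...,0]>.40)&(X[...,0]<.53)&(X[...,1]>.15)&(X[...,1]<.45)
rect('disp all',X,R&(z>.004)&(z<.09))
rect('disp walls',X,R&(z>.058)&(z<.0705))
rect('bar',X,R&(z>.0725)&(z<.09))
```

```text
[0.47  0.273 0.359] 90.38271645359175 2.65
counter 0.0005934269504266898
rack roof 4046 [array([ 622.4, -219.3]), array([ 93.9, 198.8]), np.float64(6.9)] z 32.7
rack all 15990 [array([ 568.7, -226.1]), array([202.8, 204.8]), np.float64(7.1)] z 9.1
disp all 5839 [array([468. , 274.7]), array([ 76.2, 213.6]), np.float64(0.0)] z 59.4
disp walls 1289 [array([467.3, 252.2]), array([62.7, 46. ]), np.float64(89.7)] z 60.6
bar 447 [array([467.4, 293.7]), array([66.5, 20.1]), np.float64(7.5)] z 81.4
```

View pics/w_disp.png

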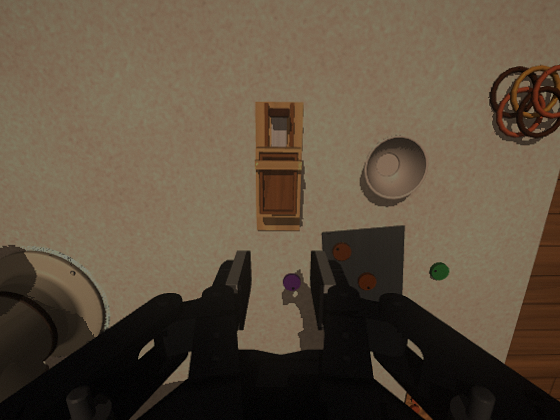

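The dispenser spans (279,100)–(279,230) in this wrist view: dark handle at about (280,105), bar at row 160, outlet at the bottom. Purple disc at (291,282), bowl at (396,167). Next: the fine angle and handle position.

Run:
```python
from h import *
a=np.load('w_disp.npz');X=a['X'];f=a['f'];z=X[...,2]
R=np.isfinite(z)&(X[...,0]>.41)&(X[...,0]<.525)&(X[...,1]>.15)&(X[...,1]<.42)&(z>.005)
# left/right edges of the floor per row in world coords
ys=[];lo=[];hi=[]
for v in range(100,232):
    c=np.where(R[v])[0]
    if len(c)<10: continue
    P=X[v,c]; fl=P[P[:,2]<.02]
    if len(fl)<4: continue
    if fl[:,0].min()<P[:,0].min()+.003 and fl[:,0].max()>P[:,0].max()-.003:
        ys.append(P[:,1].mean());lo.append(P[:,0].min());hi.append(P[:,0].max())
ys=np.array(ys)
for e in(lo,hi):
    p=np.polyfit(ys,e,1,); res=np.array(e)-np.polyval(p,ys);k=abs(res)<.002;p=np.polyfit(ys[k],np.array(e)[k],1)
    print(len(ys),k.sum(),'slope deg',np.degrees(np.arctan(p[0])),'x at .262',np.polyval(p,.262),np.ptp(ys))
P=X[R&(z<.02)];print('floor y range',np.percentile(P[:,1],[.5,99.5]))
h=R&(X[...,1]>.335)&(z>.03)
P=X[h];print('handle',len(P),np.percentile(P,[2,50,98],axis=0).round(4))
w=R&(z>.06)&(z<.07)&(X[...,1]<.24);P=X[w];print('front wall',np.percentile(P,[2,50,98],axis=0).round(4))
print('counter',np.nanmedian(z[240:250,200:220]),np.nanmedian(z[60:90,200:350]))
```

```text
58 58 slope deg 0.20403834918634065 x at .262 0.43045580483467233 0.21254522349930066
58 58 slope deg 0.2808509654196732 x at .262 0.5047904857536094 0.21254522349930066
floor y range [0.16841649 0.3813582 ]
handle 182 [[0.4539 0.3576 0.0503]
 [0.4683 0.363  0.0545]
 [0.4827 0.3685 0.0565]]
front wall [[0.434  0.2112 0.0601]
 [0.4659 0.2254 0.0625]
 [0.4997 0.2388 0.0684]]
counter 0.0004446924826893017 0.0007618895750425847
```

Run:
```python
from h import *
plan([(.468,.405,.16,90),(.468,.405,.042,90),(.468,.385,.042,90),(.468,.3425,.042,90,0,1.1)],0,4.1)
```

```text
from [0.4699 0.2707 0.3593] 90.08
[[[2.2,0.0,3.3],0.0,0],[[2.3,-0.1,3.3],0.0,0],[[2.2,0.0,3.4],0.0,0],[[2.3,0.0,3.3],0.1,0],[[2.2,0.0,3.3],-0.0,0]]
[[[2.23,-0.08,3.33],-0.0,0],[[0.0,0.0,3.9],-0.0,0],[[0.0,0.0,4.0],-0.0,0],[[0.0,0.0,3.9],-0.0,0],[[-2.0,0.0,0.0],-0.0,0]]
[[[-1.1,0.0,0.0],-0.0,0],[[-1.0,0.0,0.0],-0.0,0],[[-1.1,0.0,0.0],-0.0,0],[[-1.05,0.0,0.0],-0.0,0]]
```

Emit:
jog_arm([
  [[2.2,0,3.3],0,0],
  [[2.3,-0.1,3.3],0,0],
  [[2.2,0,3.4],0,0],
  [[2.3,0,3.3],0,0],
  [[2.2,0,3.3],0,0],
])

```text
clock: 3.12
ee_pos: [0.4701, 0.3803, 0.1929]
ee_rot: [0.709, 0.705, 0.0, 0.0]
wrist_force: [0.9, -0.7, 0.6]
opening: -0.0002
grasp_force: 0.0
```

Emit:
jog_arm([
  [[2.2,-0.1,3.3],0,0],
  [[0,0,3.9],0,0],
  [[0,0,4.0],0,0],
  [[0,0,3.9],0,0],
  [[0,0,0],0,0],
])

```text
clock: 3.53
ee_pos: [0.4659, 0.3986, 0.0348]
ee_rot: [0.709, 0.705, -0.006, -0.0]
wrist_force: [-0.3, -1.3, -1.8]
opening: 0.0002
grasp_force: 0.0
```

Emit:
jog_arm([
  [[-2.0,0,0],0,0],
  [[-1.1,0,0],0,0],
  [[-1.0,0,0],0,0],
  [[-1.1,0,0],0,0],
  [[-1.0,0,0],0,0],
])

```text
clock: 3.95
ee_pos: [0.4694, 0.3412, 0.0454]
ee_rot: [0.708, 0.706, 0.002, -0.0]
wrist_force: [-0.7, 5.3, -0.5]
opening: -0.0004
grasp_force: 2.9
```

Emit:
jog_arm([
  [[0,0,0],0,0],
  [[0,0,0],0,0],
])

```text
clock: 4.12
ee_pos: [0.4695, 0.3409, 0.0453]
ee_rot: [0.708, 0.706, 0.001, 0.0]
wrist_force: [-0.2, 1.8, 1.2]
opening: 0.0
grasp_force: 0.7
```

Run:
```python
from h import *
d=snap('top');X=cloud(d);f=d['frame'];z=X[...,2]
h=(X[...,1]<.40)&(X[...,1]>.15)&(abs(X[...,0]-.468)<.02)&(z>.014)&(z<.03)
print(np.percentile(X[h][:,1],[2,50,98]) if h.sum() else 0)
cv2.imwrite('pics/t1.png',cv2.resize(f[220:275,145:245],None,fx=5,fy=5))
print(d['s']['ee_pos'],d['s']['wrist_force'])
```

```text
[0.17606341 0.17993417 0.3405683 ]
[0.46953931 0.34093849 0.04526534] [-0.18143213  1.78298534  1.19931114]
```

View pics/t1.png

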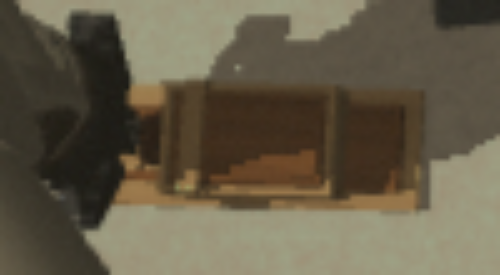

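The crop shows the tray out under the front wall: its front wall is at about (408,145), about y 0.178. Now back off the pusher and go to the tray's outer end.

Run:
```python
from h import *
plan([(.468,.41,.06,90),(.468,.40,.17,90),(.468,.19,.17,90,8),(.468,.19,.06,90),(.468,.19,.018,90,8,2)],0,4.1)
```

```text
from [0.4695 0.3411 0.045 ] 89.81
[[[3.4,-0.1,-0.8],-0.1,0],[[3.49,-0.06,-0.7],-0.1,0],[[-0.3,0.0,-3.7],0.0,0],[[-0.4,0.0,-3.6],0.0,0],[[-0.3,0.0,-3.7],0.0,0]]
[[[-3.5,0.0,0.0],0.0,8],[[-3.5,0.0,0.0],0.0,8],[[-3.5,0.0,0.0],0.0,8],[[-3.5,0.0,0.0],0.0,8],[[-3.5,0.0,0.0],0.0,8]]
[[[-3.5,-0.01,0.0],0.0,8],[[0.0,0.0,3.7],0.0,8],[[0.0,0.0,3.6],0.0,8],[[0.0,0.0,3.7],0.0,8],[[0.0,0.0,1.4],0.0,8]]
[[[0.0,0.0,1.4],0.0,8],[[0.0,0.0,1.4],0.0,8]]
```

Emit:
jog_arm([
  [[3.4,-0.1,-0.8],0,0],
  [[3.5,0,-0.7],0,0],
  [[-0.3,0,-3.7],0,0],
  [[-0.4,0,-3.6],0,0],
  [[-0.3,0,-3.7],0,0],
])

```text
clock: 4.58
ee_pos: [0.4673, 0.4002, 0.1694]
ee_rot: [0.708, 0.707, -0.001, 0.0]
wrist_force: [0.4, 0.5, 0.5]
opening: -0.0
grasp_force: 0.0
```

Emit:
jog_arm([
  [[-3.5,0,0],0,8],
  [[-3.5,0,0],0,8],
  [[-3.5,0,0],0,8],
  [[-3.5,0,0],0,8],
  [[-3.5,0,0],0,8],
])

```text
clock: 5.0
ee_pos: [0.4672, 0.2236, 0.169]
ee_rot: [0.708, 0.706, 0.0, 0.001]
wrist_force: [0.1, -0.7, 0.6]
opening: 0.0604
grasp_force: 0.0
```

Emit:
jog_arm([
  [[-3.5,0,0],0,8],
  [[0,0,3.7],0,8],
  [[0,0,3.6],0,8],
  [[0,0,0],0,8],
  [[0,0,0],0,8],
])

```text
clock: 5.42
ee_pos: [0.4663, 0.1897, 0.0949]
ee_rot: [0.708, 0.706, -0.002, -0.0]
wrist_force: [0.0, 0.1, 0.3]
opening: 0.0798
grasp_force: 0.0
```

Run:
```python
from h import *
plan([(.468,.190,.05,90),(.468,.190,.018,90,8,2)],8,4.1)
d=snap('wrist');X=cloud(d);f=d['frame'];z=X[...,2]
for n,m in dict(tray=(z>.018)&(z<.03),).items():
    m=m&(abs(X[...,0]-.468)<.025)&(X[...,1]>.15)&(X[...,1]<.25); P=X[m]; print(n,m.sum(),np.percentile(P,[1,50,99],axis=0).round(4) if m.sum() else 0)
cv2.imwrite('pics/w2.png',f)
```

```text
from [0.4663 0.1897 0.0949] 89.85
[[[0.0,0.1,2.2],-0.1,8],[[0.03,0.07,2.29],-0.0,8],[[0.0,0.0,1.6],-0.0,8],[[0.0,0.0,1.6],-0.0,8]]
tray 636 [[0.4433 0.1779 0.0184]
 [0.4706 0.1816 0.0242]
 [0.4926 0.1954 0.0259]]
```

View pics/w2.png

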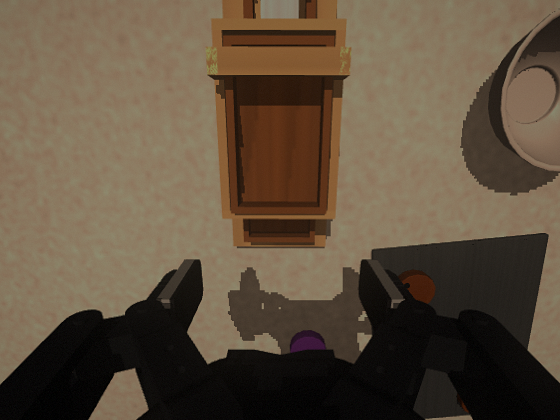

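The tray's outer end is visible at (280,232), centred between the fingers. Descend and grip.

Emit:
jog_arm([
  [[0,0.1,2.2],0,8],
  [[0,0.1,2.3],0,8],
  [[0,0,1.6],0,8],
  [[0,0,1.6],0,8],
  [[0,0,0],0,8],
])

```text
clock: 5.88
ee_pos: [0.4692, 0.1908, 0.0181]
ee_rot: [0.708, 0.707, -0.001, -0.0]
wrist_force: [-0.3, -1.3, 0.1]
opening: 0.0799
grasp_force: 0.0
```

Emit:
jog_arm([
  [[0,0,0],0,5],
  [[0,0,0],0,5],
  [[0,0,0],0,5],
  [[0,0,0],0,5],
  [[0,0,0],0,5],
], grip_force=35)

```text
clock: 6.3
ee_pos: [0.4677, 0.1909, 0.0206]
ee_rot: [0.707, 0.707, -0.001, -0.001]
wrist_force: [-16.0, -0.8, 13.0]
opening: 0.0532
grasp_force: 35.4
```

Emit:
jog_arm([
  [[-1,0,-0.2],0,5],
  [[-1.5,0,0],0,5],
  [[-1.5,0,0],0,5],
  [[-1.5,0,0],0,5],
  [[-1.5,0,0],0,5],
])

```text
clock: 6.72
ee_pos: [0.4698, 0.1203, 0.0222]
ee_rot: [0.708, 0.707, 0.001, 0.001]
wrist_force: [0.8, -0.1, 0.1]
opening: 0.053
grasp_force: 36.8
```

Run:
```python
from h import *
s=r.state();print(s['ee_pos'],s['wrist_force'],s['opening'],s['grasp_force'])
d=snap('wrist');X=cloud(d);f=d['frame'];z=X[...,2]
cv2.imwrite('pics/w3.png',f)
# goal: grip 31mm behind tray centre -> at rack case 2: tray leading end 10 mm in the mouth
```

```text
[0.46983926 0.12034566 0.02222805] [ 0.76682085 -0.11507011  0.10336953] 0.05295708337090318 36.81337978108786
```

View pics/w3.png

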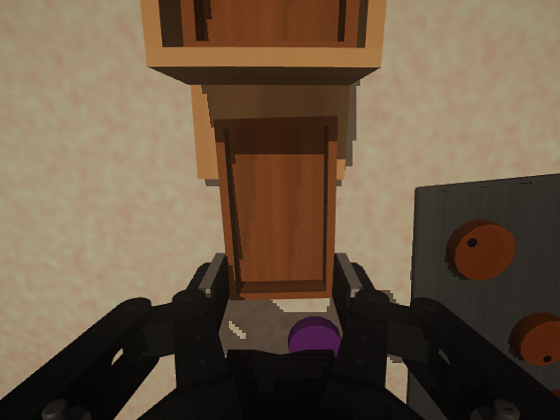

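The tray is held, clear of the front wall (its rear end is at (276,120)). Carry it to case 3.

```bash
cat >> h.py <<'E'
O=np.array([.576,-.225]); A=np.radians(7.0)
def rk(x,y): "rack mm -> world"; return tuple(np.round(O+np.array([x*np.cos(A)-y*np.sin(A),x*np.sin(A)+y*np.cos(A)])/1000,4))
E
python3 - <<'E'
from h import *
plan([(.470,.115,.09,90),(*rk(-84,64),.09,7),(*rk(-84,64),.035,7)],5,3.9)
E
```

```text
from [0.4699 0.1184 0.0223] 89.85
[[[-0.2,0.0,-3.4],-0.1,5],[[-0.14,0.01,-3.37],-0.0,5],[[-2.4,0.1,0.0],6.9,5],[[-2.3,0.4,0.0],6.9,5],[[-2.3,0.7,0.0],6.9,5]]
[[[-2.2,1.0,0.0],7.0,5],[[-2.1,1.2,0.0],6.9,5],[[-1.9,1.5,0.0],6.9,5],[[-1.7,1.6,0.0],6.9,5],[[-1.5,1.9,0.0],6.9,5]]
[[[-1.2,2.0,0.0],6.9,5],[[-1.0,2.2,0.0],6.9,5],[[-0.8,2.3,0.0],6.9,5],[[-0.41,2.34,0.0],7.0,5],[[0.0,0.0,2.7],-0.0,5]]
[[[0.0,0.0,2.8],-0.0,5]]
```

Emit:
jog_arm([
  [[-0.2,0,-3.4],0,5],
  [[-0.1,0,-3.4],0,5],
  [[-2.4,0.1,0],6.9,5],
  [[-2.3,0.4,0],6.9,5],
  [[-2.3,0.7,0],6.9,5],
])

```text
clock: 7.18
ee_pos: [0.4737, 0.046, 0.091]
ee_rot: [0.825, 0.566, 0.002, 0.001]
wrist_force: [0.7, -0.2, -0.4]
opening: 0.053
grasp_force: 37.2
```

Emit:
jog_arm([
  [[-2.2,1.0,0],7.0,5],
  [[-2.1,1.2,0],6.9,5],
  [[-1.9,1.5,0],6.9,5],
  [[-1.7,1.6,0],6.9,5],
  [[-1.5,1.9,0],6.9,5],
])

```text
clock: 7.6
ee_pos: [0.4791, -0.0748, 0.0903]
ee_rot: [0.956, 0.294, 0.001, 0.001]
wrist_force: [0.3, -0.1, -1.3]
opening: 0.0531
grasp_force: 37.2
```

Emit:
jog_arm([
  [[-1.2,2.0,0],6.9,5],
  [[-1.0,2.2,0],6.9,5],
  [[-0.8,2.3,0],6.9,5],
  [[-0.4,2.3,0],7.0,5],
  [[0,0,2.7],0,5],
])

```text
clock: 8.02
ee_pos: [0.4872, -0.173, 0.0675]
ee_rot: [0.998, 0.055, 0.005, 0.003]
wrist_force: [0.6, 0.2, -0.1]
opening: 0.0527
grasp_force: 37.1
```

Emit:
jog_arm([
  [[0,0,2.2],0,5],
  [[0,0,0],0,5],
  [[0,0,0],0,5],
])

```text
clock: 8.27
ee_pos: [0.4835, -0.1686, 0.04]
ee_rot: [0.998, 0.06, -0.0, -0.0]
wrist_force: [0.2, 0.1, -0.2]
opening: 0.0529
grasp_force: 37.1
```

```bash
cat >> h.py <<'E'
def tray():
    """held/open tray seen by the wrist camera: rim points in rack mm"""
    d=snap('wrist');X=cloud(d);s=d['s']
    print('ee',np.round(s['ee_pos'],4),'psi',round(psi(s),2),'open',round(s['opening'],4),'F',np.round(s['wrist_force'],1),'t',s['clock'])
    D=X[...,:2]-O; c,q=np.cos(A),np.sin(A)
    return d,np.dstack([D[...,0]*c+D[...,1]*q,-D[...,0]*q+D[...,1]*c,X[...,2]])*1000
E
python3 - <<'E'
from h import *
d,Y=tray(); cv2.imwrite('pics/w4.png',d['frame']); np.savez('w4.npz',Y=Y,f=d['frame'])
plan([(*rk(-80,64),.023,7)],5)
E
```

```text
ee [ 0.4835 -0.1686  0.04  ] psi 6.89 open 0.0529 F [ 0.2  0.1 -0.2] t 8.2667
from [ 0.4841 -0.1688  0.0411] 6.9
[[[0.43,0.3,1.81],-0.1,5]]
```

View pics/w4.png

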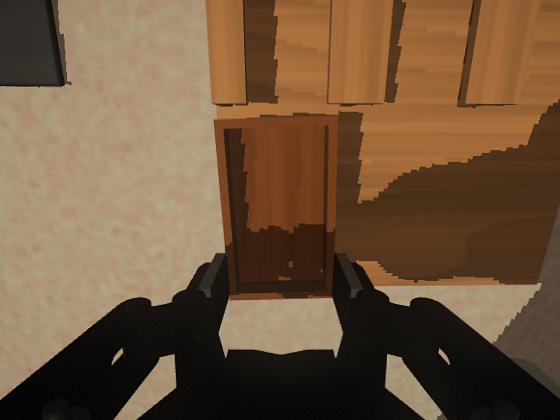

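The tray hangs in front of case 3 (far edge at row 118, columns 216–338). Now to measure how it sits relative to the case window.

```bash
cat >> h.py <<'E'
def fit(Y,f,zr):
    "tray rim (dark red-brown wood) outline and case windows, rack mm"
    z=Y[...,2]; hsv=cv2.cvtColor(f,cv2.COLOR_BGR2HSV)
    m=(abs(z-zr)<4)&(Y[...,0]>-110)&(Y[...,0]<60)
    for x0 in range(-80,10,10):
        k=m&(abs(Y[...,0]-x0)<3)&(hsv[...,0]<12)&(hsv[...,1]>110)
        if k.sum()>10:
            p=np.percentile(Y[k][:,1],[1,99]); print('x',x0,'rim y',p.round(1),'mid',p.mean().round(1),'w',np.ptp(p).round(1),'z',np.median(z[k]).round(1),k.sum())
    fl=(abs(z-31.5)<4)&(Y[...,0]>5)&(Y[...,0]<30)
    ys=np.sort(Y[fl][:,1]); g=np.where(np.diff(ys)>8)[0]
    for i in g: print('window',ys[i].round(1),ys[i+1].round(1),'mid',((ys[i]+ys[i+1])/2).round(1))
    print('roof span',ys[[5,-5]].round(1),'mouth x',np.percentile(Y[(abs(z-31.5)<3)&(Y[...,0]>-20)][:,0],1).round(1))
E
python3 - <<'E'
from h import *
a=np.load('w4.npz');fit(a['Y'],a['f'],43)
E
```

```text
x -80 rim y [40.6 93.6] mid 67.1 w 53.0 z 44.0 93
x -70 rim y [40.  94.4] mid 67.2 w 54.4 z 44.0 118
x -60 rim y [41.3 94.5] mid 67.9 w 53.2 z 43.7 109
x -50 rim y [41.5 94.7] mid 68.1 w 53.3 z 43.6 81
x -40 rim y [41.7 95.1] mid 68.4 w 53.4 z 43.7 175
x -30 rim y [42.  95.5] mid 68.7 w 53.5 z 43.6 138
x -20 rim y [42.2 95.6] mid 68.9 w 53.5 z 43.5 188
x -10 rim y [42.8 95.7] mid 69.2 w 52.9 z 43.6 708
window -17.2 18.7 mid 0.7
window 45.6 82.9 mid 64.3
roof span [-45.4  99.3] mouth x -19.3
```

Emit:
jog_arm([
  [[0,0.28,0.9],1.8,5],
  [[0,0,0.9],0,5],
  [[0,0,0],0,5],
  [[0,0,0],0,5],
])

```text
clock: 8.65
ee_pos: [0.484, -0.1714, 0.0219]
ee_rot: [0.999, 0.045, 0.0, 0.0]
wrist_force: [-0.3, -0.1, -0.6]
opening: 0.0529
grasp_force: 37.1
```

Run:
```python
from h import *
d,Y=tray(); fit(Y,d['frame'],25)
```

```text
ee [ 0.484  -0.1714  0.0219] psi 5.15 open 0.0529 F [-0.3 -0.1 -0.6] t 8.65
x -80 rim y [25.4 90.8] mid 58.1 w 65.4 z 25.9 118
x -70 rim y [37.4 91.1] mid 64.3 w 53.7 z 25.6 104
x -60 rim y [38.1 90.9] mid 64.5 w 52.8 z 25.7 91
x -50 rim y [37.8 90.8] mid 64.3 w 53.0 z 25.5 72
x -40 rim y [37.6 91. ] mid 64.3 w 53.4 z 25.6 178
x -30 rim y [37.4 91.1] mid 64.3 w 53.7 z 25.5 140
x -20 rim y [37.6 91.1] mid 64.3 w 53.5 z 25.5 172
x -10 rim y [38.  90.8] mid 64.4 w 52.8 z 25.6 579
window -17.6 18.5 mid 0.5
window 45.5 82.9 mid 64.2
roof span [-45.5  99.3] mouth x -0.1
```

Well aligned (tray mid 64.3, window 64.2). Insert about 8 mm, release, and go look at the pendants.

Emit:
jog_arm([
  [[0.8,-0.03,0],0,5],
  [[0.8,-0.03,0],0,5],
  [[0,0,0],0,5],
  [[0,0,0],0,7.4],
  [[0,0,0],0,7.4],
])

```text
clock: 9.12
ee_pos: [0.4998, -0.1695, 0.0213]
ee_rot: [0.999, 0.044, -0.0, -0.0]
wrist_force: [0.4, -0.2, 1.3]
opening: 0.0736
grasp_force: 0.0
```

Emit:
jog_arm([
  [[0,0,0],0,7.4],
  [[0,0,-2],0,7.4],
  [[0,0,-4],0,7.4],
  [[0,0,-4],0,7.4],
])

```text
clock: 9.45
ee_pos: [0.4983, -0.1693, 0.1212]
ee_rot: [0.999, 0.044, -0.002, -0.001]
wrist_force: [1.2, -0.8, -0.2]
opening: 0.0743
grasp_force: 0.0
```

Run:
```python
from h import *
d,Y=tray(); fit(Y,d['frame'],24)
plan([(.60,.03,.2,97)],6.5,3.9)
```

```text
ee [ 0.4983 -0.1693  0.1212] psi 5.07 open 0.0743 F [ 1.2 -0.8 -0.2] t 9.45
x -80 rim y [-171.7   90.2] mid -40.8 w 262.0 z 24.5 105
x -70 rim y [-171.3   90.7] mid -40.3 w 262.0 z 24.6 48
x -60 rim y [-170.9   90.9] mid -40.0 w 261.8 z 24.4 51
x -50 rim y [-169.3   90.9] mid -39.2 w 260.3 z 24.5 43
x -40 rim y [37.6 90.5] mid 64.1 w 52.8 z 24.4 44
x -30 rim y [37.5 90.5] mid 64.0 w 52.9 z 24.6 49
x -20 rim y [37.6 90.7] mid 64.2 w 53.1 z 24.7 45
x -10 rim y [37.4 90.8] mid 64.1 w 53.4 z 24.4 58
x 0 rim y [38.4 90.8] mid 64.6 w 52.4 z 24.4 18
window -81.3 -45.5 mid -63.4
window -18.2 18.6 mid 0.2
window 45.1 82.9 mid 64.0
roof span [-99.2  99. ] mouth x 0.6
from [ 0.5015 -0.1703  0.1308] 5.07
[[[0.8,-1.4,-0.5],-6.6,6.5],[[1.0,-1.2,-0.5],-6.5,6.5],[[1.1,-1.2,-0.5],-6.6,6.5],[[1.3,-1.0,-0.5],-6.6,6.5],[[1.3,-0.8,-0.5],-6.5,6.5]]
[[[1.4,-0.7,-0.5],-6.6,6.5],[[1.5,-0.5,-0.5],-6.6,6.5],[[1.6,-0.4,-0.5],-6.5,6.5],[[1.6,-0.2,-0.5],-6.6,6.5],[[1.6,0.0,-0.4],-6.6,6.5]]
[[[1.5,0.2,-0.5],-6.5,6.5],[[1.6,0.4,-0.5],-6.6,6.5],[[1.5,0.6,-0.5],-6.6,6.5],[[1.42,0.67,-0.52],-6.5,6.5]]
```

Emit:
jog_arm([
  [[0.8,-1.4,-0.5],-6.6,6.5],
  [[1.0,-1.2,-0.5],-6.5,6.5],
  [[1.1,-1.2,-0.5],-6.6,6.5],
  [[1.3,-1.0,-0.5],-6.6,6.5],
  [[1.3,-0.8,-0.5],-6.5,6.5],
])

```text
clock: 9.92
ee_pos: [0.5352, -0.0976, 0.1466]
ee_rot: [0.945, 0.327, 0.0, 0.0]
wrist_force: [-0.1, -0.7, -0.5]
opening: 0.0654
grasp_force: 0.0
```

Emit:
jog_arm([
  [[1.4,-0.7,-0.5],-6.6,6.5],
  [[1.5,-0.5,-0.5],-6.6,6.5],
  [[1.6,-0.4,-0.5],-6.5,6.5],
  [[1.6,-0.2,-0.5],-6.6,6.5],
  [[1.6,0,-0.4],-6.6,6.5],
])

```text
clock: 10.33
ee_pos: [0.57, -0.0254, 0.1707]
ee_rot: [0.814, 0.581, 0.0, 0.0]
wrist_force: [-0.4, -0.3, 0.5]
opening: 0.0647
grasp_force: 0.0
```

Emit:
jog_arm([
  [[1.5,0.2,-0.5],-6.5,6.5],
  [[1.6,0.4,-0.5],-6.6,6.5],
  [[1.5,0.6,-0.5],-6.6,6.5],
  [[1.4,0.7,-0.5],-6.5,6.5],
  [[0,0,0],0,6.5],
])

```text
clock: 10.75
ee_pos: [0.5995, 0.0324, 0.191]
ee_rot: [0.66, 0.751, 0.001, 0.0]
wrist_force: [1.1, -0.3, 0.2]
opening: 0.0649
grasp_force: 0.0
```

```bash
cat >> h.py <<'E'
def pend(d):
    X=cloud(d);f=d['frame'];hsv=cv2.cvtColor(f,cv2.COLOR_BGR2HSV);z=X[...,2]
    m=(hsv[...,0]<14)&(hsv[...,1]>120)&(z>.009)&(z<.022)&(X[...,0]>.45)&(X[...,0]<.78)&(X[...,1]>-.1)&(X[...,1]<.22)
    n,l,st,ce=cv2.connectedComponentsWithStats(m.astype(np.uint8)); out=[]
    for i in range(1,n):
        if st[i,4]>40:
            P=(X[l==i][:,:2]*1000).astype(np.float32); c,rad=cv2.minEnclosingCircle(P); out.append(np.array(c)/1000)
            print('pendant',np.round(c,1),'r',round(rad,1),'px',ce[i].round(),st[i,4],'z',np.median(z[l==i]).round(4))
    return out
E
python3 - <<'E'
from h import *
d=snap('wrist'); cv2.imwrite('pics/w5.png',d['frame']); print(np.round(d['s']['ee_pos'],4),psi(d['s'])); pend(d)
d=snap('top'); pend(d)
E
```

```text
[0.5995 0.0324 0.191 ] 97.42179002477621
pendant [582.3 127.7] r 17.0 px [274. 101.] 896 z 0.0159
pendant [634.1  67.4] r 16.9 px [315. 166.] 763 z 0.0155
pendant [662.1   4.4] r 16.9 px [330. 225.] 663 z 0.0155
```

View pics/w5.png

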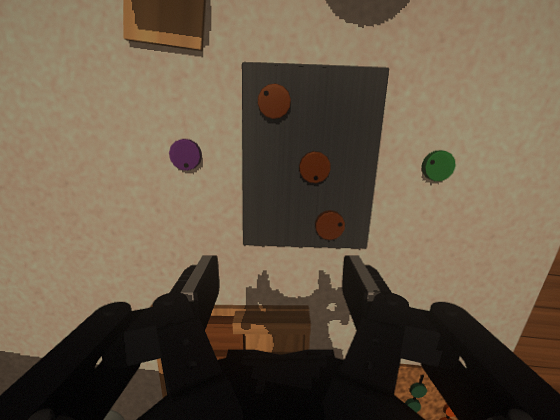

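Three amber discs at (274,101), (315,166) and (330,225); purple at (185,154) and green at (438,165) are left alone. Pick the (662, 4) mm disc.

Run:
```python
from h import *
plan([(.662,.0045,.06,97),(.662,.0045,.0175,97,6.5,2.2)],6.5,3.9)
```

```text
from [0.5984 0.0306 0.1901] 96.89
[[[-0.8,1.5,3.3],-0.0,6.5],[[-0.9,1.5,3.2],-0.1,6.5],[[-0.8,1.5,3.3],0.0,6.5],[[-0.86,1.49,3.21],-0.0,6.5],[[0.0,0.0,2.1],-0.0,6.5]]
[[[0.0,0.0,2.15],-0.0,6.5]]
```

Emit:
jog_arm([
  [[-0.8,1.5,3.3],0,6.5],
  [[-0.9,1.5,3.2],0,6.5],
  [[-0.8,1.5,3.3],0,6.5],
  [[-0.9,1.5,3.2],0,6.5],
  [[0,0,2.1],0,6.5],
])

```text
clock: 11.27
ee_pos: [0.6622, 0.0018, 0.035]
ee_rot: [0.665, 0.747, -0.001, -0.001]
wrist_force: [0.2, 1.3, -1.1]
opening: 0.0649
grasp_force: 0.0
```

Emit:
jog_arm([
  [[0,0,2.1],0,6.5],
  [[0,0,0],0,6.5],
  [[0,0,0],0,3],
  [[0,0,0],0,3],
  [[0,0,0],0,3],
], grip_force=30)

```text
clock: 11.68
ee_pos: [0.6631, 0.0037, 0.0208]
ee_rot: [0.663, 0.749, 0.001, 0.001]
wrist_force: [-0.4, -0.3, 1.8]
opening: 0.0311
grasp_force: 29.7
```

Emit:
jog_arm([
  [[0,0,0],0,3],
  [[0,0,0],0,3],
])

```text
clock: 11.85
ee_pos: [0.6631, 0.0038, 0.0207]
ee_rot: [0.663, 0.749, 0.001, 0.001]
wrist_force: [-2.1, -1.2, 7.1]
opening: 0.0307
grasp_force: 29.7
```

Emit:
jog_arm([
  [[0,0,-1],0,3],
  [[0,0,-2],0,3],
  [[0,0,-3],0,3],
  [[0,0,-2],0,3],
  [[0,0,0],0,3],
])

```text
clock: 12.27
ee_pos: [0.6644, 0.0042, 0.1051]
ee_rot: [0.663, 0.749, 0.003, 0.003]
wrist_force: [1.3, -0.4, 0.1]
opening: 0.0311
grasp_force: 23.7
```

Run:
```python
from h import *
d=snap('wrist'); s=d['s']; print(np.round(s['ee_pos'],4),s['opening'],s['grasp_force'],s['wrist_force'])
cv2.imwrite('pics/w6.png',d['frame'][180:420,130:430])
pend(snap('top'))
plan([(*rk(-41,64),.10,97),(*rk(-41,64),.06,97),(*rk(-41,64),.038,97)],3,3.9)
```

```text
[0.6644 0.0042 0.1051] 0.031113283322787334 23.66816282272339 [ 1.25281617 -0.36711268  0.08277489]
from [0.6629 0.0041 0.1003] 96.97
[[[-2.5,-2.6,0.0],-0.0,3],[[-2.6,-2.6,0.0],-0.0,3],[[-2.5,-2.6,0.0],-0.0,3],[[-2.6,-2.5,0.0],-0.0,3],[[-2.5,-2.6,0.0],-0.0,3]]
[[[-2.59,-2.62,0.03],-0.0,3],[[0.0,0.0,2.0],-0.0,3],[[0.0,0.0,2.0],-0.0,3],[[0.0,0.0,2.2],-0.0,3]]
```

View pics/w6.png

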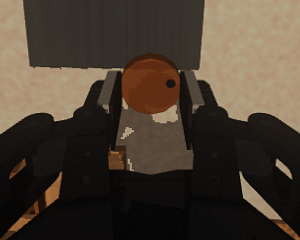

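The pendant is held between the pads at (150,82) in the crop. Carry it over the tray.

Emit:
jog_arm([
  [[-2.5,-2.6,0],0,3],
  [[-2.6,-2.6,0],0,3],
  [[-2.5,-2.6,0],0,3],
  [[-2.6,-2.5,0],0,3],
  [[-2.5,-2.6,0],0,3],
])

```text
clock: 12.78
ee_pos: [0.5479, -0.1385, 0.0972]
ee_rot: [0.663, 0.749, -0.0, -0.001]
wrist_force: [0.3, -0.2, -0.4]
opening: 0.0305
grasp_force: 29.7
```

Emit:
jog_arm([
  [[-2.6,-2.6,0],0,3],
  [[0,0,2],0,3],
  [[0,0,2],0,3],
  [[0,0,0],0,3],
  [[0,0,0],0,3],
])

```text
clock: 13.2
ee_pos: [0.5257, -0.1663, 0.057]
ee_rot: [0.663, 0.749, -0.001, -0.001]
wrist_force: [0.5, -0.0, -0.1]
opening: 0.0307
grasp_force: 29.8
```

Run:
```python
from h import *
d,Y=tray(); f=d['frame']; print(d['s']['grasp_force'])
cv2.imwrite('pics/w7.png',f)
plan([(*rk(-40,64),.045,97),(*rk(-40,64),.0285,97,3,1)],3,3.9)
```

```text
ee [ 0.5257 -0.1663  0.057 ] psi 96.97 open 0.0307 F [ 0.5 -0.  -0.1] t 13.2
29.79259192943573
from [ 0.5266 -0.1664  0.0583] 96.99
[[[-0.03,0.18,1.33],-0.0,3],[[0.0,0.0,0.8],-0.0,3],[[0.0,0.0,0.85],-0.0,3]]
```

View pics/w7.png

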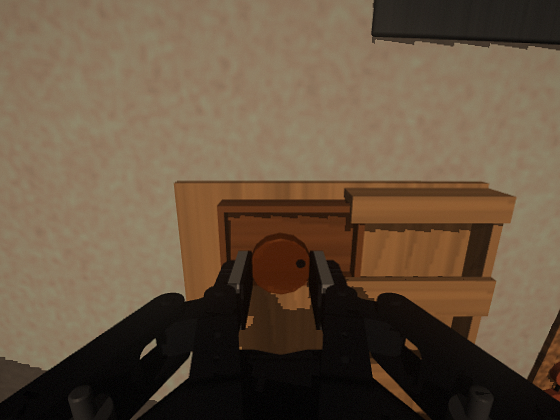

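Emit:
jog_arm([
  [[0,0.25,1.3],0,3],
  [[0,0,0.8],0,3],
  [[0,0,0.8],0,3],
  [[0,0,0],0,3],
  [[0,0,0],0,3],
])

```text
clock: 13.67
ee_pos: [0.529, -0.1661, 0.0286]
ee_rot: [0.663, 0.749, -0.0, -0.001]
wrist_force: [0.0, -0.3, 0.5]
opening: 0.0306
grasp_force: 54.1
```

Emit:
jog_arm([
  [[0,0,0],0,4.0],
  [[0,0,0],0,4.0],
  [[0,0,0],0,4.0],
  [[0,0,-1.5],0,4.0],
  [[0,0,-3],0,4.0],
])

```text
clock: 14.08
ee_pos: [0.5275, -0.1658, 0.0716]
ee_rot: [0.663, 0.749, -0.001, -0.003]
wrist_force: [1.6, 0.2, -1.2]
opening: 0.0399
grasp_force: 0.0
```

Emit:
jog_arm([
  [[0,0,-3],0,4.0],
  [[-1,-4,-2],0,4.0],
  [[0,0,0],0,4.0],
])

```text
clock: 14.33
ee_pos: [0.4931, -0.1813, 0.1275]
ee_rot: [0.663, 0.749, 0.0, 0.002]
wrist_force: [-0.0, 0.4, -1.0]
opening: 0.0402
grasp_force: 0.0
```

Run:
```python
from h import *
d,Y=tray(); f=d['frame']; cv2.imwrite('pics/w8.png',f)
hsv=cv2.cvtColor(f,cv2.COLOR_BGR2HSV)
m=(abs(Y[...,2]-22)<2.5)&(Y[...,0]>-85)&(Y[...,0]<10)&(abs(Y[...,1]-64)<22); print('disc?',m.sum(),np.median(Y[m],0))
m=(abs(Y[...,2]-24.5)<2)&(Y[...,0]>-95)&(Y[...,0]<0)&(abs(Y[...,1]-64)<30)&(hsv[...,0]<12); print('tray x',np.percentile(Y[m][:,0],[1,99]),np.percentile(Y[m][:,1],[1,99]))
plan([(*rk(-110,64),.13,7),(*rk(-110,64),.03,7)],0,3.9)
```

```text
ee [ 0.4931 -0.1813  0.1275] psi 96.94 open 0.0402 F [-0.   0.4 -1. ] t 14.3333
disc? 1411 [-37.40499505  64.79156477  22.62450961]
tray x [-78.53973001  -2.57325616] [38.11005006 91.77104037]
from [ 0.4942 -0.1809  0.1255] 96.9
[[[0.1,-0.3,0.0],6.9,0],[[0.0,-0.2,-0.1],6.9,0],[[0.0,-0.3,0.0],6.9,0],[[0.0,-0.3,0.0],7.0,0],[[0.0,-0.3,-0.1],6.9,0]]
[[[-0.1,-0.2,0.0],6.9,0],[[-0.1,-0.3,0.0],6.9,0],[[-0.2,-0.2,-0.1],6.9,0],[[-0.1,-0.2,0.0],6.9,0],[[-0.2,-0.2,0.0],7.0,0]]
[[[-0.3,-0.2,-0.1],6.9,0],[[-0.2,-0.1,0.0],6.9,0],[[-0.24,-0.11,-0.05],6.9,0],[[0.0,0.0,3.3],-0.0,0],[[0.0,0.0,3.4],-0.0,0]]
[[[0.0,0.0,3.3],-0.0,0]]
```

View pics/w8.png

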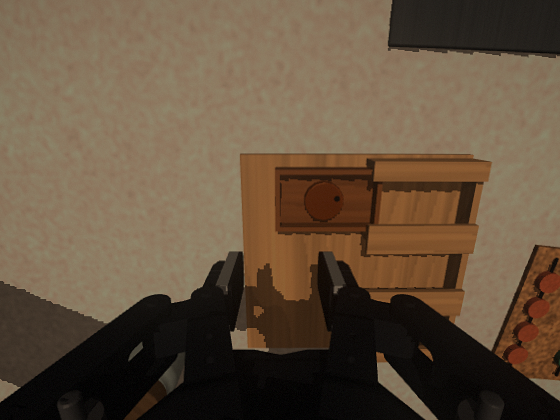

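The pendant lies in the tray at (324,200). Push the tray home with closed fingers.

Run:
```python
from h import *
plan([(*rk(-106,64),.1,97),(*rk(-106,64),.02,97),(*rk(-30,64),.02,97,0,1.5)],0,3.9)
```

```text
from [ 0.4942 -0.1809  0.1255] 96.9
[[[0.5,-1.5,1.3],-0.1,0],[[0.52,-1.52,1.25],-0.0,0],[[0.0,0.0,2.7],-0.0,0],[[0.0,0.0,2.6],-0.0,0],[[0.0,0.0,2.7],-0.0,0]]
[[[0.0,1.3,0.0],-0.0,0],[[0.0,1.2,0.0],-0.0,0],[[0.0,1.3,0.0],-0.0,0],[[0.0,1.3,0.0],-0.0,0],[[0.0,1.2,0.0],-0.0,0]]
[[[0.0,1.3,0.0],-0.0,0]]
```

Emit:
jog_arm([
  [[0.5,-1.5,1.3],0,0],
  [[0.5,-1.5,1.2],0,0],
  [[0,0,2.7],0,0],
  [[0,0,2.6],0,0],
  [[0,0,2.7],0,0],
])

```text
clock: 14.8
ee_pos: [0.4636, -0.1734, 0.0163]
ee_rot: [0.663, 0.749, 0.0, 0.0]
wrist_force: [-0.1, 0.5, -0.4]
opening: 0.0001
grasp_force: 0.0
```

Emit:
jog_arm([
  [[0,1.3,0],0,0],
  [[0,1.2,0],0,0],
  [[0,1.3,0],0,0],
  [[0,1.3,0],0,0],
  [[0,1.2,0],0,0],
])

```text
clock: 15.22
ee_pos: [0.5266, -0.1655, 0.0167]
ee_rot: [0.663, 0.749, -0.0, -0.0]
wrist_force: [-0.8, 0.5, 1.0]
opening: 0.0
grasp_force: 0.3
```

Emit:
jog_arm([
  [[0,1.3,0],0,0],
  [[0,0.6,0],0,0],
  [[0,0,0],0,0],
])

```text
clock: 15.47
ee_pos: [0.5456, -0.1632, 0.0168]
ee_rot: [0.663, 0.749, -0.0, -0.0]
wrist_force: [-0.6, -0.3, 0.9]
opening: 0.0003
grasp_force: 0.0
```

Run:
```python
from h import *
d,Y=tray(); s=d['s']; D=np.array(s['ee_pos'])[:2]-O; print('rack',1000*(D[0]*np.cos(A)+D[1]*np.sin(A)),1000*(-D[0]*np.sin(A)+D[1]*np.cos(A)))
cv2.imwrite('pics/w9.png',d['frame'])
```

```text
ee [ 0.5456 -0.1632  0.0168] psi 97.01 open 0.0003 F [-0.6 -0.3  0.9] t 15.4667
rack -22.659038870582723 65.06347060350593
```

Emit:
jog_arm([
  [[0,0.3,0],0,0],
  [[0,0.3,0],0,0],
  [[0,0,0],0,0],
])

```text
clock: 15.77
ee_pos: [0.5506, -0.1628, 0.0174]
ee_rot: [0.663, 0.749, -0.0, -0.0]
wrist_force: [0.9, 0.2, 0.0]
opening: -0.0002
grasp_force: 0.0
```

Emit:
jog_arm([
  [[0,0.2,0],0,0],
  [[0,0,0],0,0],
])

```text
clock: 15.93
ee_pos: [0.551, -0.1628, 0.0174]
ee_rot: [0.663, 0.749, -0.001, -0.001]
wrist_force: [-8.8, -0.8, 4.3]
opening: 0.0002
grasp_force: 4.7
```

Emit:
jog_arm([
  [[0,0.2,0],0,0],
  [[0,0,0],0,0],
])

```text
clock: 16.1
ee_pos: [0.5512, -0.1627, 0.0173]
ee_rot: [0.663, 0.748, -0.003, -0.002]
wrist_force: [-19.0, -0.5, 11.1]
opening: -0.0001
grasp_force: 9.6
```

Emit:
jog_arm([
  [[0,-0.4,0],0,0],
  [[0,-2,0],0,0],
  [[0,-2,-3],0,0],
  [[0,-1,-4],0,0],
  [[0,0,-4],0,0],
])

```text
clock: 16.52
ee_pos: [0.4985, -0.1688, 0.1282]
ee_rot: [0.663, 0.749, -0.001, -0.001]
wrist_force: [0.7, -1.6, 0.7]
opening: -0.0001
grasp_force: 0.0
```

Run:
```python
from h import *
d,Y=tray(); f=d['frame']; cv2.imwrite('pics/w9.png',f)
hsv=cv2.cvtColor(f,cv2.COLOR_BGR2HSV)
m=(abs(Y[...,2]-24)<3.5)&(Y[...,0]>-60)&(Y[...,0]<3)&(abs(Y[...,1]-64)<24)&(hsv[...,0]<12); print('tray rear x',m.sum(),np.percentile(Y[m][:,0],[1,5,50]) if m.sum() else 0)
m=(abs(Y[...,2]-22)<3)&(Y[...,0]>5)&(Y[...,0]<80)&(abs(Y[...,1]-64)<18); print('disc',m.sum(),np.median(Y[m],0))
plan([(.468,.405,.15,90),(.468,.405,.045,90)],0,4.1)
```

```text
ee [ 0.4985 -0.1688  0.1282] psi 96.93 open -0.0001 F [ 0.7 -1.6  0.7] t 16.5167
tray rear x 135 [-2.08884483 -1.93300662 -0.38811232]
disc 1127 [35.53790913 65.23313629 22.59665774]
from [ 0.5023 -0.1698  0.1377] 96.93
[[[3.8,0.2,-0.1],0.5,0],[[3.9,0.2,-0.1],0.4,0],[[3.8,0.2,0.0],0.5,0],[[3.8,0.2,-0.1],0.4,0],[[3.9,0.1,-0.1],0.5,0]]
[[[3.8,0.0,-0.1],0.5,0],[[3.9,0.1,-0.1],0.4,0],[[3.8,0.0,-0.1],0.5,0],[[3.8,0.0,0.0],0.5,0],[[3.9,0.0,-0.1],0.4,0]]
[[[3.8,-0.1,-0.1],0.5,0],[[3.8,-0.1,-0.1],0.4,0],[[3.9,-0.2,-0.1],0.5,0],[[3.8,-0.1,-0.1],0.5,0],[[3.85,-0.22,-0.03],0.4,0]]
[[[0.0,0.0,3.5],0.0,0],[[0.0,0.0,3.5],0.0,0],[[0.0,0.0,3.5],0.0,0]]
```

Tray 1 is home (rear at −2.0 mm, disc inside). Second cycle: the pusher.

Emit:
jog_arm([
  [[3.8,0.2,-0.1],0.5,0],
  [[3.9,0.2,-0.1],0.4,0],
  [[3.8,0.2,0],0.5,0],
  [[3.8,0.2,-0.1],0.4,0],
  [[3.9,0.1,-0.1],0.5,0],
])

```text
clock: 16.98
ee_pos: [0.4896, 0.0244, 0.1318]
ee_rot: [0.678, 0.735, 0.0, 0.0]
wrist_force: [0.9, -0.0, -0.7]
opening: -0.0003
grasp_force: 0.0
```

Emit:
jog_arm([
  [[3.8,0,-0.1],0.5,0],
  [[3.9,0.1,-0.1],0.4,0],
  [[3.8,0,-0.1],0.5,0],
  [[3.8,0,0],0.5,0],
  [[3.9,0,-0.1],0.4,0],
])

```text
clock: 17.4
ee_pos: [0.4779, 0.2165, 0.1358]
ee_rot: [0.693, 0.721, 0.001, 0.0]
wrist_force: [0.9, -0.5, 0.4]
opening: 0.0
grasp_force: 0.0
```

Emit:
jog_arm([
  [[3.8,-0.1,-0.1],0.5,0],
  [[3.8,-0.1,-0.1],0.4,0],
  [[3.9,-0.2,-0.1],0.5,0],
  [[3.8,-0.1,-0.1],0.5,0],
  [[3.8,-0.2,0],0.4,0],
])

```text
clock: 17.82
ee_pos: [0.4662, 0.4075, 0.1399]
ee_rot: [0.707, 0.707, 0.001, 0.0]
wrist_force: [0.2, -0.5, 1.1]
opening: 0.0
grasp_force: 0.0
```

Emit:
jog_arm([
  [[0,0,3.5],0,0],
  [[0,0,3.5],0,0],
  [[0,0,3.5],0,0],
  [[0,0,0],0,0],
])

```text
clock: 18.15
ee_pos: [0.4635, 0.4031, 0.0271]
ee_rot: [0.706, 0.708, -0.005, -0.0]
wrist_force: [-0.9, -0.1, -0.7]
opening: 0.0002
grasp_force: 0.0
```

Run:
```python
from h import *
d=snap('top');X=cloud(d);z=X[...,2];m=(abs(X[...,0]-.468)<.013)&(X[...,1]>.335)&(X[...,1]<.39)&(z>.04)&(z<.06);print('handle y',m.sum(),np.percentile(X[m][:,1],[3,97]) if m.sum() else 0); pend(d)
m=(abs(X[...,0]-.468)<.02)&(X[...,1]>.225)&(X[...,1]<.275); print('stack top floor z',np.nanmedian(z[m]))
plan([(.468,.385,.044,90),(.468,.3412,.044,90,0,1.1)],0,4.1)
```

```text
handle y 42 [0.35629371 0.36767982]
pendant [631.9  65.8] r 16.3 px [262. 198.] 76 z 0.0138
pendant [580.8 125.3] r 16.7 px [243. 213.] 83 z 0.0134
stack top floor z 0.042308535973107735
from [0.4646 0.4038 0.0311] 90.08
[[[-1.88,0.34,-1.29],0.1,0],[[-1.1,0.0,0.0],-0.0,0],[[-1.1,0.0,0.0],-0.0,0],[[-1.1,0.0,0.0],-0.0,0],[[-1.08,0.0,0.0],-0.0,0]]
```

Emit:
jog_arm([
  [[-1.8,0.2,-0.5],0,0],
  [[-1.1,0,0],0,0],
  [[-1.1,0,0],0,0],
  [[-1.1,0,0],0,0],
  [[-1.1,0,0],0,0],
])

```text
clock: 18.62
ee_pos: [0.4695, 0.3434, 0.0414]
ee_rot: [0.707, 0.708, 0.002, -0.0]
wrist_force: [0.3, 5.9, 4.2]
opening: -0.0001
grasp_force: 2.6
```

Emit:
jog_arm([
  [[0,0,0],0,0],
  [[0,0,0],0,0],
])

```text
clock: 18.78
ee_pos: [0.4689, 0.3426, 0.0399]
ee_rot: [0.707, 0.707, 0.0, 0.0]
wrist_force: [0.6, 1.0, -0.2]
opening: -0.0001
grasp_force: 0.6
```

Emit:
jog_arm([
  [[-0.2,0,0],0,0],
  [[0,0,0],0,0],
  [[3.4,-0.1,-1],0,0],
  [[3.4,0,-1],0,0],
  [[-0.3,0,-3.7],0,0],
])

```text
clock: 19.2
ee_pos: [0.4649, 0.409, 0.0902]
ee_rot: [0.706, 0.709, -0.004, -0.001]
wrist_force: [0.6, 1.0, -0.4]
opening: -0.0001
grasp_force: 0.0
```

Emit:
jog_arm([
  [[-0.3,0,-3.6],0,0],
  [[-0.3,0,-3.6],0,0],
  [[-3.5,0,0],0,8],
  [[-3.5,0,0],0,8],
  [[-3.5,0,0],0,8],
])

```text
clock: 19.62
ee_pos: [0.4675, 0.2947, 0.1684]
ee_rot: [0.706, 0.708, -0.0, 0.0]
wrist_force: [0.6, -1.0, -0.6]
opening: 0.0358
grasp_force: 0.0
```

Emit:
jog_arm([
  [[-3.5,0,0],0,8],
  [[-3.5,0,0],0,8],
  [[-3.5,0,0],0,8],
  [[0,0,3],0,8],
  [[0,0,0],0,8],
])

```text
clock: 20.03
ee_pos: [0.4663, 0.1882, 0.1344]
ee_rot: [0.708, 0.707, -0.003, -0.001]
wrist_force: [-0.9, 0.0, -1.5]
opening: 0.0801
grasp_force: 0.0
```

```bash
cat >> h.py <<'E'
def disp():
    d=snap('wrist');X=cloud(d);z=X[...,2];s=d['s']; print(np.round(s['ee_pos'],4),psi(s))
    m=(z>.018)&(z<.03)&(abs(X[...,0]-.468)<.035)&(X[...,1]>.14)&(X[...,1]<.205); P=X[m]; print('tray',m.sum(),np.percentile(P,[1,50,99],axis=0).round(4) if m.sum() else 0)
    return d
E
python3 - <<'E'
from h import *
d=disp(); plan([(.4685,.190,.05,90),(.4685,.190,.022,90,8,1.6)],8,4.1)
E
```

```text
[0.4663 0.1882 0.1344] 89.9234517666219
tray 547 [[0.4414 0.1791 0.0183]
 [0.4672 0.1827 0.0243]
 [0.4947 0.199  0.0261]]
from [0.4665 0.1893 0.1362] 89.99
[[[0.0,0.1,2.9],-0.0,8],[[0.0,0.0,2.8],-0.0,8],[[0.07,0.1,2.92],-0.0,8],[[0.0,0.0,1.4],-0.0,8],[[0.0,0.0,1.4],-0.0,8]]
```

Emit:
jog_arm([
  [[0,0.1,2.9],0,8],
  [[0,0,2.8],0,8],
  [[0,0.1,2.9],0,8],
  [[0,0,1.4],0,8],
  [[0,0,1.4],0,8],
])

```text
clock: 20.5
ee_pos: [0.4693, 0.1914, 0.0235]
ee_rot: [0.706, 0.708, -0.001, -0.0]
wrist_force: [0.3, -0.3, 0.5]
opening: 0.08
grasp_force: 0.0
```

Emit:
jog_arm([
  [[0,0,0],0,8],
  [[0,0,0],0,5],
  [[0,0,0],0,5],
  [[0,0,0],0,5],
  [[0,0,0],0,5],
], grip_force=35)

```text
clock: 20.92
ee_pos: [0.4676, 0.1905, 0.0257]
ee_rot: [0.706, 0.708, -0.002, -0.001]
wrist_force: [-15.1, -2.0, 8.8]
opening: 0.0523
grasp_force: 35.3
```

Emit:
jog_arm([
  [[0,0,0],0,5],
  [[0,0,0],0,5],
])

```text
clock: 21.08
ee_pos: [0.4676, 0.1905, 0.0257]
ee_rot: [0.706, 0.708, -0.002, -0.001]
wrist_force: [-14.0, -2.6, 7.8]
opening: 0.0524
grasp_force: 35.3
```

Emit:
jog_arm([
  [[-1,0,0],0,5],
  [[-1.5,0,0],0,5],
  [[-1.5,0,0],0,5],
  [[-1.5,0,0],0,5],
  [[-1.7,0,0],0,5],
])

```text
clock: 21.5
ee_pos: [0.4703, 0.1187, 0.026]
ee_rot: [0.706, 0.708, 0.001, 0.0]
wrist_force: [0.9, -0.1, -0.9]
opening: 0.0521
grasp_force: 36.6
```

Run:
```python
from h import *
d=disp(); print(d['s']['opening'],d['s']['grasp_force'],d['s']['wrist_force'])
X=cloud(d);z=X[...,2];f=d['frame']
m=(z>.02)&(z<.034)&(abs(X[...,0]-.468)<.03)&(X[...,1]>.09)&(X[...,1]<.215)
print(np.percentile(X[m],[1,50,99],axis=0).round(4))
plan([(.470,.115,.09,90),(*rk(-86,0),.09,5),(*rk(-86,0),.04,5)],5,3.9)
```

```text
[0.4703 0.1187 0.026 ] 90.16005601160474
tray 3426 [[0.4439 0.1409 0.0184]
 [0.4703 0.1801 0.0248]
 [0.498  0.1958 0.0264]]
0.05213332329614358 36.62562523037195 [ 0.85657894 -0.10228562 -0.85330158]
[[0.4417 0.1066 0.0203]
 [0.4676 0.1608 0.0248]
 [0.4978 0.2102 0.0333]]
from [0.4704 0.1163 0.0261] 90.07
[[[-0.1,0.0,-3.2],0.0,5],[[-0.03,-0.04,-3.19],0.1,5],[[-2.7,0.2,0.0],6.5,5],[[-2.7,0.4,0.0],6.6,5],[[-2.5,0.8,0.0],6.5,5]]
[[[-2.5,1.0,0.0],6.5,5],[[-2.4,1.4,0.0],6.6,5],[[-2.2,1.6,0.0],6.5,5],[[-2.0,1.8,0.0],6.6,5],[[-1.7,2.0,0.0],6.5,5]]
[[[-1.5,2.3,0.0],6.5,5],[[-1.3,2.4,0.0],6.6,5],[[-1.0,2.5,0.0],6.5,5],[[-0.7,2.6,0.0],6.5,5],[[-0.37,2.66,0.0],6.6,5]]
[[[0.0,0.0,2.5],-0.0,5],[[0.0,0.0,2.5],-0.0,5]]
```

Emit:
jog_arm([
  [[-0.1,0,-3.2],0,5],
  [[0,0,-3.2],0,5],
  [[-2.7,0.2,0],6.5,5],
  [[-2.7,0.4,0],6.6,5],
  [[-2.5,0.8,0],6.5,5],
])

```text
clock: 21.97
ee_pos: [0.476, 0.0367, 0.0907]
ee_rot: [0.818, 0.575, 0.001, 0.001]
wrist_force: [-0.2, -0.4, -0.9]
opening: 0.0521
grasp_force: 37.2
```

Emit:
jog_arm([
  [[-2.5,1.0,0],6.5,5],
  [[-2.4,1.4,0],6.6,5],
  [[-2.2,1.6,0],6.5,5],
  [[-2.0,1.8,0],6.6,5],
  [[-1.7,2.0,0],6.5,5],
])

```text
clock: 22.38
ee_pos: [0.4836, -0.099, 0.09]
ee_rot: [0.947, 0.321, 0.001, 0.001]
wrist_force: [0.6, -0.4, -0.6]
opening: 0.0523
grasp_force: 37.2
```

Emit:
jog_arm([
  [[-1.5,2.3,0],6.5,5],
  [[-1.3,2.4,0],6.6,5],
  [[-1.0,2.5,0],6.5,5],
  [[-0.7,2.6,0],6.5,5],
  [[-0.4,2.7,0],6.6,5],
])

```text
clock: 22.8
ee_pos: [0.4916, -0.2348, 0.09]
ee_rot: [0.999, 0.042, 0.001, 0.0]
wrist_force: [0.1, -0.3, -0.6]
opening: 0.0524
grasp_force: 37.2
```

Emit:
jog_arm([
  [[0,0,2.5],0,5],
  [[0,0,2.3],0,5],
  [[0,0,0],0,5],
  [[0,0,0],0,5],
])

```text
clock: 23.13
ee_pos: [0.4907, -0.2331, 0.0407]
ee_rot: [0.999, 0.044, -0.001, -0.0]
wrist_force: [-0.9, 0.3, -0.8]
opening: 0.0521
grasp_force: 37.2
```

Run:
```python
from h import *
s=r.state(); d,Y=tray(); zz=np.array(s['ee_pos'])[2]*1000; fit(Y,d['frame'],zz+0); cv2.imwrite('pics/w10.png',d['frame'])
D=np.array(s['ee_pos'])[:2]-O; print('rack',1000*(D[0]*np.cos(A)+D[1]*np.sin(A)),1000*(-D[0]*np.sin(A)+D[1]*np.cos(A)))
```

```text
ee [ 0.4907 -0.2331  0.0407] psi 5.09 open 0.0521 F [-0.9  0.3 -0.8] t 23.1333
x -80 rim y [-34.4  28.3] mid -3.0 w 62.7 z 39.6 94
x -70 rim y [-24.5  28.8] mid 2.1 w 53.3 z 39.3 100
x -60 rim y [-24.6  28.7] mid 2.1 w 53.3 z 39.1 80
x -50 rim y [-24.9  28.2] mid 1.7 w 53.1 z 39.0 50
x -40 rim y [-25.   28.3] mid 1.7 w 53.3 z 38.9 138
x -30 rim y [-25.2  28.3] mid 1.6 w 53.5 z 38.7 97
x -20 rim y [-25.1  28.1] mid 1.5 w 53.2 z 38.6 127
x -10 rim y [-24.9  28. ] mid 1.5 w 53.0 z 38.6 411
window -81.7 -45.3 mid -63.5
window -18.4 18.9 mid 0.3
window 45.6 82.0 mid 63.8
roof span [-99.3  99.7] mouth x -0.3
rack -85.66856163366649 2.3365293143382484
```

Emit:
jog_arm([
  [[0,0.18,0.7],-0.5,5],
  [[0,0,0.6],0,5],
  [[0,0,0],0,5],
  [[0,0,0],0,5],
])

```text
clock: 23.52
ee_pos: [0.491, -0.2351, 0.0276]
ee_rot: [0.999, 0.049, -0.0, -0.0]
wrist_force: [0.6, -0.3, -0.4]
opening: 0.0523
grasp_force: 37.2
```

Run:
```python
from h import *
d,Y=tray(); fit(Y,d['frame'],25)
```

```text
ee [ 0.491  -0.2351  0.0276] psi 5.59 open 0.0523 F [ 0.6 -0.3 -0.4] t 23.5167
x -80 rim y [-26.   26.4] mid 0.2 w 52.4 z 26.4 93
x -70 rim y [-26.3  26.9] mid 0.3 w 53.2 z 26.1 99
x -60 rim y [-26.3  26.8] mid 0.3 w 53.1 z 25.9 81
x -50 rim y [-26.4  25.4] mid -0.5 w 51.7 z 25.6 44
x -40 rim y [-26.7  26.8] mid 0.0 w 53.5 z 25.7 147
x -30 rim y [-26.5  26.8] mid 0.2 w 53.2 z 25.5 99
x -20 rim y [-26.9  26.7] mid -0.1 w 53.5 z 25.5 129
x -10 rim y [-26.4  26.6] mid 0.1 w 53.0 z 25.4 368
x 0 rim y [38.9 90.6] mid 64.8 w 51.7 z 24.7 345
window -81.5 -45.2 mid -63.4
window -18.5 18.9 mid 0.2
window 45.6 81.9 mid 63.7
roof span [-99.4  99.9] mouth x -0.2
```

Emit:
jog_arm([
  [[0.8,-0.02,0],0,5],
  [[0.8,-0.02,0],0,5],
  [[0,0,0.1],0,5],
  [[0,0,0],0,7.4],
  [[0,0,0],0,7.4],
])

```text
clock: 23.98
ee_pos: [0.507, -0.2333, 0.0263]
ee_rot: [0.999, 0.049, -0.0, -0.0]
wrist_force: [0.6, -0.1, -0.3]
opening: 0.0737
grasp_force: 0.0
```

Emit:
jog_arm([
  [[0,0,0],0,7.4],
  [[0,0,-2],0,7.4],
  [[0,0,-4],0,7.4],
  [[0,0,-4],0,7.4],
])

```text
clock: 24.32
ee_pos: [0.5056, -0.2329, 0.1264]
ee_rot: [0.999, 0.049, -0.002, -0.001]
wrist_force: [1.0, -0.5, 0.7]
opening: 0.0737
grasp_force: 0.0
```

Run:
```python
from h import *
d,Y=tray(); f=d['frame'];hsv=cv2.cvtColor(f,cv2.COLOR_BGR2HSV)
m=(abs(Y[...,2]-24.5)<2.5)&(Y[...,0]>-95)&(Y[...,0]<0)&(abs(Y[...,1])<30)&(hsv[...,0]<12)&(hsv[...,1]>110); print('tray x',np.percentile(Y[m][:,0],[1,99]),np.percentile(Y[m][:,1],[1,99]))
plan([(.60,.04,.2,97)],6.0,3.9)
```

```text
ee [ 0.5056 -0.2329  0.1264] psi 5.57 open 0.0737 F [ 1.  -0.5  0.7] t 24.3167
tray x [-79.1227131   -1.87348326] [-26.73503769  26.55859081]
from [ 0.5086 -0.2343  0.1363] 5.57
[[[0.8,-1.9,-0.5],-6.5,6.0],[[1.1,-1.8,-0.4],-6.6,6.0],[[1.2,-1.6,-0.5],-6.5,6.0],[[1.5,-1.5,-0.4],-6.5,6.0],[[1.5,-1.3,-0.5],-6.6,6.0]]
[[[1.8,-1.2,-0.4],-6.5,6.0],[[1.8,-0.9,-0.5],-6.5,6.0],[[1.9,-0.7,-0.4],-6.5,6.0],[[2.0,-0.5,-0.5],-6.6,6.0],[[2.1,-0.3,-0.5],-6.5,6.0]]
[[[2.1,0.0,-0.4],-6.5,6.0],[[2.0,0.2,-0.5],-6.6,6.0],[[2.0,0.5,-0.4],-6.5,6.0],[[1.98,0.64,-0.47],-6.5,6.0]]
```

Emit:
jog_arm([
  [[0.8,-1.9,-0.5],-6.5,6.0],
  [[1.1,-1.8,-0.4],-6.6,6.0],
  [[1.2,-1.6,-0.5],-6.5,6.0],
  [[1.5,-1.5,-0.4],-6.5,6.0],
  [[1.5,-1.3,-0.5],-6.6,6.0],
])

```text
clock: 24.78
ee_pos: [0.5395, -0.135, 0.1497]
ee_rot: [0.944, 0.33, 0.0, 0.0]
wrist_force: [0.2, -0.5, -0.6]
opening: 0.0602
grasp_force: 0.0
```

Emit:
jog_arm([
  [[1.8,-1.2,-0.4],-6.5,6.0],
  [[1.8,-0.9,-0.5],-6.5,6.0],
  [[1.9,-0.7,-0.4],-6.5,6.0],
  [[2.0,-0.5,-0.5],-6.6,6.0],
  [[2.1,-0.3,-0.5],-6.5,6.0],
])

```text
clock: 25.2
ee_pos: [0.5719, -0.0364, 0.1728]
ee_rot: [0.813, 0.582, 0.0, 0.0]
wrist_force: [0.7, -0.0, 0.7]
opening: 0.0601
grasp_force: 0.0
```

Emit:
jog_arm([
  [[2.1,0,-0.4],-6.5,6.0],
  [[2.0,0.2,-0.5],-6.6,6.0],
  [[2.0,0.5,-0.4],-6.5,6.0],
  [[2.0,0.6,-0.5],-6.5,6.0],
  [[0,0,0],0,6.0],
])

```text
clock: 25.62
ee_pos: [0.5987, 0.0439, 0.1912]
ee_rot: [0.659, 0.752, 0.001, 0.0]
wrist_force: [0.1, 0.8, 0.6]
opening: 0.0599
grasp_force: 0.0
```

Run:
```python
from h import *
d=snap('wrist'); cv2.imwrite('pics/w11.png',d['frame']); p=pend(d)
b=min(p,key=lambda c:c[1]); plan([(b[0],b[1],.06,97),(b[0],b[1],.021,97,6,2.2)],6,3.9)
```

```text
pendant [582.3 127.5] r 16.8 px [273. 113.] 852 z 0.0158
pendant [634.1  67.4] r 16.9 px [313. 177.] 734 z 0.0155
from [0.5982 0.0425 0.1908] 97.12
[[[0.5,1.0,3.3],0.0,6],[[0.5,0.9,3.2],0.1,6],[[0.5,1.0,3.3],-0.0,6],[[0.53,0.96,3.28],0.0,6],[[0.0,0.0,1.9],0.0,6]]
[[[0.0,0.0,2.0],0.0,6]]
```

Emit:
jog_arm([
  [[0.5,1.0,3.3],0,6],
  [[0.5,0.9,3.2],0,6],
  [[0.5,1.0,3.3],0,6],
  [[0.5,1.0,3.3],0,6],
  [[0,0,2.0],0,6],
])

```text
clock: 26.08
ee_pos: [0.6335, 0.0654, 0.0353]
ee_rot: [0.664, 0.748, -0.001, -0.001]
wrist_force: [-0.7, 0.6, -0.1]
opening: 0.0597
grasp_force: 0.0
```

Emit:
jog_arm([
  [[0,0,2.0],0,6],
  [[0,0,0],0,6],
  [[0,0,0],0,3],
  [[0,0,0],0,3],
  [[0,0,0],0,3],
], grip_force=30)

```text
clock: 26.5
ee_pos: [0.6354, 0.0654, 0.0227]
ee_rot: [0.663, 0.748, 0.001, 0.001]
wrist_force: [-0.9, -0.5, 10.2]
opening: 0.0301
grasp_force: 3.7
```

Emit:
jog_arm([
  [[0,0,0],0,3],
  [[0,0,-1],0,3],
  [[0,0,-2],0,3],
  [[0,0,-3],0,3],
  [[0,0,-3],0,3],
])

```text
clock: 26.92
ee_pos: [0.6339, 0.0655, 0.1118]
ee_rot: [0.663, 0.749, 0.0, 0.0]
wrist_force: [-0.3, 0.1, 0.3]
opening: 0.0296
grasp_force: 0.0
```

Run:
```python
from h import *
d,Y=tray(); print(d['s']['grasp_force']); pend(d)
plan([(*rk(-40,0),.10,97),(*rk(-40,0),.055,97)],3,3.9)
```

```text
ee [0.6339 0.0655 0.1118] psi 96.95 open 0.0296 F [-0.3  0.1  0.3] t 26.9167
0.0
pendant [582.5 127.7] r 16.9 px [222. 132.] 1472 z 0.0157
pendant [639.5  67.8] r 17.1 px [285. 213.] 1212 z 0.0155
from [0.6363 0.0658 0.1194] 96.95
[[[-3.1,-1.5,0.2],-0.0,3],[[-3.2,-1.5,0.2],-0.0,3],[[-3.1,-1.5,0.2],-0.0,3],[[-3.1,-1.5,0.3],-0.0,3],[[-3.1,-1.5,0.2],-0.0,3]]
[[[-3.2,-1.5,0.2],-0.0,3],[[-3.1,-1.5,0.2],-0.0,3],[[-3.1,-1.5,0.2],-0.0,3],[[-3.14,-1.51,0.24],-0.0,3],[[0.0,0.0,2.2],-0.0,3]]
[[[0.0,0.0,2.3],-0.0,3]]
```

The fingers closed above the disc: the descent was too shallow. The disc only shifted about 5 mm. Retry lower.

Emit:
jog_arm([
  [[0,0,0],0,6],
  [[0,0,0],0,6],
  [[0,0,0],0,6],
])

```text
clock: 27.22
ee_pos: [0.6339, 0.0656, 0.1093]
ee_rot: [0.663, 0.749, -0.0, -0.0]
wrist_force: [-0.2, 1.3, -0.8]
opening: 0.0603
grasp_force: 0.0
```

Run:
```python
from h import *
d=snap('wrist'); p=pend(d)
b=min(p,key=lambda c:c[1]); plan([(b[0],b[1],.03,97),(b[0],b[1],.015,97,6,2.2)],6,3)
```

```text
pendant [582.4 128. ] r 16.9 px [222. 132.] 1504 z 0.0157
pendant [639.5  68.3] r 16.9 px [285. 214.] 1237 z 0.0155
from [0.6337 0.0656 0.1088] 96.97
[[[0.1,0.2,2.6],-0.0,6],[[0.0,0.2,2.7],-0.0,6],[[0.1,0.21,2.58],-0.0,6],[[0.0,0.0,1.5],-0.0,6]]
```

Emit:
jog_arm([
  [[0.1,0.2,2.6],0,6],
  [[0,0.2,2.7],0,6],
  [[0.1,0.2,2.6],0,6],
  [[0,0,1.2],0,6],
  [[0,0,0],0,6],
])

```text
clock: 27.68
ee_pos: [0.6374, 0.0681, 0.0142]
ee_rot: [0.663, 0.749, -0.003, -0.002]
wrist_force: [0.2, -0.3, 0.7]
opening: 0.0595
grasp_force: 0.0
```

Emit:
jog_arm([
  [[0,0,0],0,6],
  [[0,0,0],0,6],
])

```text
clock: 27.85
ee_pos: [0.6405, 0.0684, 0.02]
ee_rot: [0.663, 0.749, 0.001, 0.001]
wrist_force: [-0.4, 0.5, 0.8]
opening: 0.0601
grasp_force: 0.0
```

Settled at z 0.020; go 5 mm lower and grip.

Emit:
jog_arm([
  [[0,0,0.5],0,6],
  [[0,0,0],0,6],
  [[0,0,0],0,6],
])

```text
clock: 28.1
ee_pos: [0.6401, 0.0684, 0.0141]
ee_rot: [0.663, 0.749, 0.0, 0.0]
wrist_force: [1.0, -1.0, -0.9]
opening: 0.0602
grasp_force: 0.0
```

Emit:
jog_arm([
  [[0,0,0],0,3],
  [[0,0,0],0,3],
  [[0,0,0],0,3],
  [[0,0,0],0,3],
  [[0,0,0],0,3],
], grip_force=30)

```text
clock: 28.52
ee_pos: [0.6402, 0.0684, 0.0141]
ee_rot: [0.663, 0.749, 0.0, 0.0]
wrist_force: [-1.1, -1.3, 5.1]
opening: 0.0325
grasp_force: 29.9
```

Emit:
jog_arm([
  [[0,0,-1],0,3],
  [[0,0,-2.5],0,3],
  [[0,0,-3],0,3],
  [[0,0,-2],0,3],
  [[0,0,0],0,3],
])

```text
clock: 28.93
ee_pos: [0.6418, 0.0686, 0.1043]
ee_rot: [0.663, 0.749, 0.003, 0.002]
wrist_force: [0.7, 0.2, 0.0]
opening: 0.0325
grasp_force: 29.8
```

Run:
```python
from h import *
s=r.state();print(s['grasp_force'],s['opening'])
plan([(*rk(-40,0),.10,97),(*rk(-40,0),.06,97)],3,3.9)
```

```text
29.84415292739868 0.03250806050035943
from [0.6418 0.0686 0.1043] 96.98
[[[-3.2,-1.6,0.0],-0.0,3],[[-3.1,-1.5,0.1],-0.0,3],[[-3.2,-1.6,0.0],-0.0,3],[[-3.1,-1.6,0.1],-0.0,3],[[-3.2,-1.5,0.0],-0.0,3]]
[[[-3.1,-1.6,0.1],-0.0,3],[[-3.2,-1.6,0.0],-0.0,3],[[-3.1,-1.5,0.1],-0.0,3],[[-3.15,-1.6,0.03],-0.0,3],[[0.0,0.0,2.0],-0.0,3]]
[[[0.0,0.0,2.0],-0.0,3]]
```

Emit:
jog_arm([
  [[-3.2,-1.6,0],0,3],
  [[-3.1,-1.5,0.1],0,3],
  [[-3.2,-1.6,0],0,3],
  [[-3.1,-1.6,0.1],0,3],
  [[-3.2,-1.5,0],0,3],
])

```text
clock: 29.35
ee_pos: [0.5805, -0.099, 0.0961]
ee_rot: [0.663, 0.749, -0.0, -0.0]
wrist_force: [1.0, -0.1, -1.0]
opening: 0.0317
grasp_force: 29.9
```

Emit:
jog_arm([
  [[-3.1,-1.6,0.1],0,3],
  [[-3.2,-1.6,0],0,3],
  [[-3.1,-1.5,0.1],0,3],
  [[-3.1,-1.6,0],0,3],
  [[0,0,2],0,3],
])

```text
clock: 29.77
ee_pos: [0.5339, -0.235, 0.0778]
ee_rot: [0.664, 0.747, 0.0, 0.003]
wrist_force: [0.5, -0.8, -0.7]
opening: 0.032
grasp_force: 29.9
```

Emit:
jog_arm([
  [[0,0,2],0,3],
  [[0,0,0],0,3],
  [[0,0,0],0,3],
  [[0,0,0],0,3],
])

```text
clock: 30.1
ee_pos: [0.5346, -0.2294, 0.0554]
ee_rot: [0.663, 0.749, 0.0, 0.0]
wrist_force: [0.4, -0.5, -0.3]
opening: 0.0319
grasp_force: 29.9
```

Run:
```python
from h import *
d,Y=tray(); print(d['s']['grasp_force']); cv2.imwrite('pics/w12.png',d['frame'])
plan([(*rk(-40,0),.04,97),(*rk(-40,0),.0225,97,3,1)],3,3.9)
```

```text
ee [ 0.5346 -0.2294  0.0554] psi 97.01 open 0.0319 F [ 0.4 -0.5 -0.3] t 30.1
29.910473227500916
from [ 0.535  -0.2294  0.0558] 97.02
[[[-0.06,0.13,1.58],0.0,3],[[0.0,0.0,0.9],0.0,3],[[0.0,0.0,0.85],0.0,3]]
```

Emit:
jog_arm([
  [[0,0.15,1.6],0,3],
  [[0,0,0.9],0,3],
  [[0,0,0.8],0,3],
  [[0,0,0],0,3],
  [[0,0,0],0,3],
])

```text
clock: 30.57
ee_pos: [0.5356, -0.2292, 0.0214]
ee_rot: [0.663, 0.749, -0.0, -0.0]
wrist_force: [-0.0, -0.7, -0.1]
opening: 0.0323
grasp_force: 33.5
```

Emit:
jog_arm([
  [[0,0,0],0,3],
  [[0,0,0],0,4.0],
  [[0,0,0],0,4.0],
  [[0,0,0],0,4.0],
  [[0,0,-1.5],0,4.0],
])

```text
clock: 30.98
ee_pos: [0.5344, -0.2289, 0.0342]
ee_rot: [0.663, 0.749, -0.001, -0.002]
wrist_force: [0.2, 0.4, -0.6]
opening: 0.04
grasp_force: 0.0
```

Emit:
jog_arm([
  [[0,0,-3],0,4.0],
  [[0,0,-3],0,4.0],
  [[-1,-4,-2],0,4.0],
  [[0,0,0],0,0],
  [[0,0,0],0,0],
])

```text
clock: 31.4
ee_pos: [0.5007, -0.2437, 0.1165]
ee_rot: [0.663, 0.748, 0.0, 0.001]
wrist_force: [0.6, -0.0, -1.1]
opening: 0.0169
grasp_force: 0.0
```

```bash
cat >> h.py <<'E'
def chk(yc):
    d,Y=tray(); f=d['frame']; hsv=cv2.cvtColor(f,cv2.COLOR_BGR2HSV)
    m=(abs(Y[...,2]-22)<2.5)&(Y[...,0]>-85)&(Y[...,0]<80)&(abs(Y[...,1]-yc)<17); print('disc?',m.sum(),np.median(Y[m],0))
    m=(abs(Y[...,2]-24.5)<3)&(Y[...,0]>-95)&(Y[...,0]<1)&(abs(Y[...,1]-yc)<30)&(hsv[...,0]<12); print('tray x',m.sum(),np.percentile(Y[m][:,0],[1,99]),np.percentile(Y[m][:,1],[1,99]))
    return d
E
python3 - <<'E'
from h import *
d=chk(0); cv2.imwrite('pics/w13.png',d['frame'])
plan([(*rk(-106,0),.1,97),(*rk(-106,0),.02,97),(*rk(-20,0),.02,97,0,1.5)],0,3.9)
E
```

```text
ee [ 0.5007 -0.2437  0.1165] psi 96.89 open 0.0169 F [ 0.6 -0.  -1.1] t 31.4
disc? 1473 [-38.00912334   0.5592755   22.66517401]
tray x 1875 [-78.67200792  -2.59159562] [-26.02063196  27.34741257]
from [ 0.5009 -0.2432  0.1152] 96.92
[[[0.89,-2.92,1.52],-0.1,0],[[0.0,0.0,2.7],0.0,0],[[0.0,0.0,2.6],0.0,0],[[0.0,0.0,2.7],0.0,0],[[0.0,1.4,0.0],0.0,0]]
[[[0.0,1.5,0.0],0.0,0],[[0.0,1.4,0.0],0.0,0],[[0.0,1.4,0.0],0.0,0],[[0.0,1.5,0.0],0.0,0],[[0.0,1.4,0.0],0.0,0]]
```

Disc in the tray (z 22.7). Push it home.

Emit:
jog_arm([
  [[0.9,-2.9,1.5],0,0],
  [[0,0,2.7],0,0],
  [[0,0,2.6],0,0],
  [[0,0,2.7],0,0],
  [[0,0,0],0,0],
])

```text
clock: 31.87
ee_pos: [0.4715, -0.2372, 0.0174]
ee_rot: [0.663, 0.749, 0.0, 0.0]
wrist_force: [-0.4, -0.0, 0.7]
opening: -0.0001
grasp_force: 0.0
```

Emit:
jog_arm([
  [[0,1.4,0],0,0],
  [[0,1.5,0],0,0],
  [[0,1.4,0],0,0],
  [[0,1.4,0],0,0],
  [[0,1.5,0],0,0],
])

```text
clock: 32.28
ee_pos: [0.5427, -0.228, 0.0182]
ee_rot: [0.663, 0.749, -0.0, -0.001]
wrist_force: [0.2, 0.3, 0.3]
opening: 0.0002
grasp_force: 0.4
```

Emit:
jog_arm([
  [[0,0.9,0],0,0],
  [[0,0,0],0,0],
  [[0,0,0],0,0],
])

```text
clock: 32.53
ee_pos: [0.551, -0.2272, 0.0186]
ee_rot: [0.663, 0.749, -0.0, -0.001]
wrist_force: [-0.2, -0.8, -0.3]
opening: 0.0001
grasp_force: 0.0
```

Run:
```python
from h import *
s=r.state(); D=np.array(s['ee_pos'])[:2]-O; print(s['ee_pos'],s['wrist_force'],'rack',1000*(D[0]*np.cos(A)+D[1]*np.sin(A)),1000*(-D[0]*np.sin(A)+D[1]*np.cos(A)))
```

```text
[ 0.55104874 -0.22716853  0.0186358 ] [-0.20954388 -0.75879875 -0.26638017] rack -25.0295505426136 0.8884299392449128
```

Emit:
jog_arm([
  [[0,0.3,0],0,0],
  [[0,0.3,0],0,0],
  [[0,0,0],0,0],
])

```text
clock: 32.78
ee_pos: [0.5574, -0.2269, 0.0197]
ee_rot: [0.663, 0.749, 0.0, 0.0]
wrist_force: [-0.5, 0.1, 0.6]
opening: 0.0006
grasp_force: 0.0
```

Emit:
jog_arm([
  [[0,0.2,0],0,0],
  [[0,0,0],0,0],
])

```text
clock: 32.95
ee_pos: [0.5587, -0.2267, 0.0196]
ee_rot: [0.663, 0.749, -0.0, -0.0]
wrist_force: [-3.0, 0.3, 1.3]
opening: -0.0
grasp_force: 1.4
```

Emit:
jog_arm([
  [[0,0.2,0],0,0],
  [[0,0,0],0,0],
])

```text
clock: 33.12
ee_pos: [0.5591, -0.2266, 0.0195]
ee_rot: [0.663, 0.749, -0.002, -0.002]
wrist_force: [-11.5, -1.5, 6.9]
opening: 0.0001
grasp_force: 6.4
```

Emit:
jog_arm([
  [[0,-0.3,0],0,0],
  [[0,-2,0],0,0],
  [[0,-2,-3],0,0],
  [[0,-1,-4],0,0],
  [[0,0,-4],0,0],
])

```text
clock: 33.53
ee_pos: [0.5063, -0.2327, 0.1304]
ee_rot: [0.663, 0.749, -0.0, -0.001]
wrist_force: [1.2, -0.8, -0.2]
opening: 0.0001
grasp_force: 0.0
```

Run:
```python
from h import *
d=chk(0); cv2.imwrite('pics/w14.png',d['frame'])
plan([(.468,.405,.15,90),(.468,.405,.05,90)],0,4.1)
```

```text
ee [ 0.5063 -0.2327  0.1304] psi 96.92 open 0.0001 F [ 1.2 -0.8 -0.2] t 33.5333
disc? 1216 [32.59680948  0.78766553 22.59843692]
tray x 125 [-2.24774394  0.94536129] [-25.63513837  25.99669973]
from [ 0.5099 -0.234   0.1401] 96.93
[[[4.0,0.2,-0.1],0.4,0],[[4.0,0.2,0.0],0.5,0],[[4.0,0.2,-0.1],0.4,0],[[4.0,0.1,0.0],0.4,0],[[4.0,0.1,-0.1],0.5,0]]
[[[4.0,0.1,-0.1],0.4,0],[[4.0,0.0,0.0],0.4,0],[[4.0,0.0,-0.1],0.5,0],[[4.0,0.0,-0.1],0.4,0],[[4.0,0.0,0.0],0.4,0]]
[[[4.0,-0.1,-0.1],0.5,0],[[4.0,-0.1,0.0],0.4,0],[[4.0,-0.2,-0.1],0.4,0],[[4.0,-0.1,-0.1],0.5,0],[[4.0,-0.3,0.0],0.4,0]]
[[[4.0,-0.18,-0.09],0.4,0],[[0.0,0.0,3.3],0.0,0],[[0.0,0.0,3.4],0.0,0],[[0.0,0.0,3.3],0.0,0]]
```

Second tray home (rear at −2.2 mm, disc inside). Third cycle.

Emit:
jog_arm([
  [[4,0.2,-0.1],0.4,0],
  [[4,0.2,0],0.5,0],
  [[4,0.2,-0.1],0.4,0],
  [[4,0.1,0],0.4,0],
  [[4,0.1,-0.1],0.5,0],
])

```text
clock: 34.0
ee_pos: [0.495, -0.0315, 0.1329]
ee_rot: [0.677, 0.736, 0.001, 0.0]
wrist_force: [0.7, 0.4, 0.7]
opening: 0.0001
grasp_force: 0.0
```

Emit:
jog_arm([
  [[4,0.1,-0.1],0.4,0],
  [[4,0,0],0.4,0],
  [[4,0,-0.1],0.5,0],
  [[4,0,-0.1],0.4,0],
  [[4,0,0],0.4,0],
])

```text
clock: 34.42
ee_pos: [0.4823, 0.1686, 0.1363]
ee_rot: [0.691, 0.723, 0.001, 0.0]
wrist_force: [1.5, -1.1, -0.1]
opening: -0.0
grasp_force: 0.0
```

Emit:
jog_arm([
  [[4,-0.1,-0.1],0.5,0],
  [[4,-0.1,0],0.4,0],
  [[4,-0.2,-0.1],0.4,0],
  [[4,-0.1,-0.1],0.5,0],
  [[4,-0.3,0],0.4,0],
])

```text
clock: 34.83
ee_pos: [0.4681, 0.3685, 0.1391]
ee_rot: [0.704, 0.71, 0.001, 0.0]
wrist_force: [0.4, 0.3, 0.8]
opening: 0.0002
grasp_force: 0.0
```

Emit:
jog_arm([
  [[4,-0.2,-0.1],0.4,0],
  [[0,0,3.3],0,0],
  [[0,0,3.4],0,0],
  [[0,0,3.3],0,0],
  [[0,0,0],0,0],
])

```text
clock: 35.25
ee_pos: [0.4632, 0.4042, 0.0326]
ee_rot: [0.706, 0.708, -0.005, -0.0]
wrist_force: [-0.7, 0.2, -1.4]
opening: 0.0002
grasp_force: 0.0
```

Emit:
jog_arm([
  [[0,0,0],0,0],
  [[0,0,0],0,0],
  [[0,0,0],0,0],
])

```text
clock: 35.5
ee_pos: [0.4673, 0.407, 0.0427]
ee_rot: [0.707, 0.707, 0.002, 0.0]
wrist_force: [0.2, -0.2, 0.0]
opening: 0.0001
grasp_force: 0.0
```

Run:
```python
from h import *
d=snap('top');X=cloud(d);z=X[...,2];m=(abs(X[...,0]-.468)<.013)&(X[...,1]>.335)&(X[...,1]<.39)&(z>.04)&(z<.06);print('handle y',m.sum(),np.percentile(X[m][:,1],[3,97]) if m.sum() else 0); pend(d)
plan([(.468,.385,.042,90),(.468,.3412,.042,90,0,1.1)],0,4.1)
```

```text
handle y 44 [0.35553181 0.36648563]
pendant [580.6 126.1] r 16.5 px [242. 213.] 82 z 0.0131
from [0.4673 0.4069 0.0425] 90.06
[[[-2.19,0.07,0.05],0.1,0],[[-1.1,0.0,0.0],-0.0,0],[[-1.1,0.0,0.0],-0.0,0],[[-1.1,0.0,0.0],-0.0,0],[[-1.08,0.01,0.0],-0.0,0]]
```

Emit:
jog_arm([
  [[-2.2,0.1,0],0,0],
  [[-1.1,0,0],0,0],
  [[-1.1,0,0],0,0],
  [[-1.1,0,0],0,0],
  [[-1.1,0,0],0,0],
])

```text
clock: 35.97
ee_pos: [0.4676, 0.3401, 0.0408]
ee_rot: [0.707, 0.708, 0.001, -0.0]
wrist_force: [-0.9, 24.5, 6.3]
opening: -0.0001
grasp_force: 15.4
```

Emit:
jog_arm([
  [[0,0,0],0,0],
  [[0,0,0],0,0],
])

```text
clock: 36.13
ee_pos: [0.4676, 0.3406, 0.0408]
ee_rot: [0.707, 0.708, 0.002, -0.001]
wrist_force: [-0.0, 6.7, 4.0]
opening: -0.0
grasp_force: 3.5
```

Emit:
jog_arm([
  [[-0.1,0,0],0,0],
  [[0,0,0],0,0],
  [[3.4,-0.1,-1],0,0],
  [[3.4,0,-1],0,0],
  [[-0.3,0,-3.7],0,0],
])

```text
clock: 36.55
ee_pos: [0.4637, 0.4059, 0.091]
ee_rot: [0.706, 0.708, -0.004, -0.001]
wrist_force: [0.8, 0.4, -0.8]
opening: -0.0001
grasp_force: 0.0
```

Emit:
jog_arm([
  [[-0.3,0,-3.6],0,0],
  [[-0.3,0,-3.6],0,0],
  [[-3.5,0,0],0,8],
  [[-3.5,0,0],0,8],
  [[-3.5,0,0],0,8],
])

```text
clock: 36.97
ee_pos: [0.466, 0.2915, 0.169]
ee_rot: [0.706, 0.708, 0.0, 0.0]
wrist_force: [-0.2, -0.5, 0.3]
opening: 0.0361
grasp_force: 0.0
```

Emit:
jog_arm([
  [[-3.5,0,0],0,8],
  [[-3.5,0,0],0,8],
  [[-3.5,0,0],0,8],
  [[0,0,3],0,8],
  [[0,0,0],0,8],
])

```text
clock: 37.38
ee_pos: [0.4647, 0.1852, 0.1349]
ee_rot: [0.708, 0.706, -0.002, -0.001]
wrist_force: [-1.4, 0.2, -0.6]
opening: 0.0801
grasp_force: 0.0
```

Emit:
jog_arm([
  [[0,0,0],0,8],
  [[0,0,0],0,8],
])

```text
clock: 37.55
ee_pos: [0.4662, 0.1884, 0.1393]
ee_rot: [0.707, 0.708, -0.0, -0.0]
wrist_force: [0.3, -0.1, 0.6]
opening: 0.08
grasp_force: 0.0
```

Run:
```python
from h import *
d=disp(); plan([(.4675,.190,.05,90),(.4675,.190,.022,90,8,1.6)],8,4.1)
```

```text
[0.4662 0.1884 0.1393] 90.09762863051381
tray 552 [[0.4415 0.1776 0.0185]
 [0.4694 0.1813 0.0244]
 [0.495  0.1996 0.0261]]
from [0.4665 0.1887 0.1396] 90.12
[[[0.0,0.0,3.0],0.0,8],[[0.1,0.1,3.0],0.1,8],[[0.03,0.0,2.96],0.0,8],[[0.0,0.0,1.4],0.0,8],[[0.0,0.0,1.4],0.0,8]]
```

Emit:
jog_arm([
  [[0,0.1,3],0,8],
  [[0.1,0.1,3],0,8],
  [[0,0,3],0,8],
  [[0,0,1.4],0,8],
  [[0,0,1.2],0,8],
])

```text
clock: 38.02
ee_pos: [0.4679, 0.1899, 0.0216]
ee_rot: [0.706, 0.708, -0.001, -0.0]
wrist_force: [0.1, 0.1, 0.1]
opening: 0.0797
grasp_force: 0.0
```

Emit:
jog_arm([
  [[0,0,0],0,8],
  [[0,0,0],0,5],
  [[0,0,0],0,5],
  [[0,0,0],0,5],
  [[0,0,0],0,5],
], grip_force=35)

```text
clock: 38.43
ee_pos: [0.4673, 0.1894, 0.0244]
ee_rot: [0.706, 0.708, -0.0, -0.001]
wrist_force: [-10.6, -0.3, 8.7]
opening: 0.0527
grasp_force: 36.0
```

Emit:
jog_arm([
  [[0,0,0],0,5],
  [[0,0,0],0,5],
])

```text
clock: 38.6
ee_pos: [0.4673, 0.1894, 0.0244]
ee_rot: [0.706, 0.708, -0.0, -0.001]
wrist_force: [-9.9, -2.0, 8.9]
opening: 0.0527
grasp_force: 36.0
```

Emit:
jog_arm([
  [[-1,0,0],0,5],
  [[-1.5,0,0],0,5],
  [[-1.5,0,0],0,5],
  [[-1.5,0,0],0,5],
  [[-1.7,0,0],0,5],
])

```text
clock: 39.02
ee_pos: [0.4692, 0.1173, 0.0245]
ee_rot: [0.706, 0.708, 0.001, 0.0]
wrist_force: [0.5, 0.8, 1.0]
opening: 0.0527
grasp_force: 36.4
```

Run:
```python
from h import *
d=disp(); print(d['s']['opening'],d['s']['grasp_force'],d['s']['wrist_force'])
X=cloud(d);z=X[...,2]
m=(z>.02)&(z<.03)&(abs(X[...,0]-.468)<.03)&(X[...,1]>.09)&(X[...,1]<.205)
print(np.percentile(X[m],[1,50,99],axis=0).round(4))
plan([(.470,.115,.095,90),(*rk(-86,-64),.095,5.5),(*rk(-86,-64),.044,5.5)],5,3.9)
```

```text
[0.4692 0.1173 0.0245] 90.13263525256232
tray 3397 [[0.4431 0.141  0.0186]
 [0.4702 0.179  0.0247]
 [0.497  0.1943 0.0264]]
0.05269905133355019 36.382846757769585 [0.54608207 0.83312937 0.99345554]
[[0.4429 0.1047 0.0203]
 [0.4697 0.1542 0.0247]
 [0.4974 0.1943 0.0289]]
from [0.4692 0.1149 0.0244] 90.06
[[[0.0,0.0,-3.5],0.0,5],[[0.01,0.08,-3.56],0.1,5],[[-3.2,0.2,0.0],6.5,5],[[-3.1,0.6,0.0],6.5,5],[[-3.1,0.9,0.0],6.5,5]]
[[[-2.9,1.3,0.0],6.5,5],[[-2.8,1.6,0.0],6.5,5],[[-2.5,1.9,0.0],6.5,5],[[-2.4,2.2,0.0],6.5,5],[[-2.0,2.4,0.0],6.5,5]]
[[[-1.8,2.6,0.0],6.5,5],[[-1.5,2.9,0.0],6.5,5],[[-1.2,3.0,0.0],6.5,5],[[-0.8,3.0,0.0],6.5,5],[[-0.4,3.2,0.0],6.5,5]]
[[[0.0,0.0,2.6],-0.0,5],[[0.0,0.0,2.5],-0.0,5]]
```

Emit:
jog_arm([
  [[0,0,-3.5],0,5],
  [[0,0.1,-3.5],0,5],
  [[-3.2,0.2,0],6.5,5],
  [[-3.1,0.6,0],6.5,5],
  [[-3.1,0.9,0],6.5,5],
])

```text
clock: 39.48
ee_pos: [0.4769, 0.021, 0.0949]
ee_rot: [0.817, 0.576, 0.002, 0.001]
wrist_force: [-0.1, -0.7, -0.2]
opening: 0.0525
grasp_force: 37.3
```

Emit:
jog_arm([
  [[-2.9,1.3,0],6.5,5],
  [[-2.8,1.6,0],6.5,5],
  [[-2.5,1.9,0],6.5,5],
  [[-2.4,2.2,0],6.5,5],
  [[-2.0,2.4,0],6.5,5],
])

```text
clock: 39.9
ee_pos: [0.4884, -0.139, 0.0942]
ee_rot: [0.946, 0.323, 0.001, 0.001]
wrist_force: [0.4, 0.8, -0.5]
opening: 0.0528
grasp_force: 37.3
```

Emit:
jog_arm([
  [[-1.8,2.6,0],6.5,5],
  [[-1.5,2.9,0],6.5,5],
  [[-1.2,3.0,0],6.5,5],
  [[-0.8,3.0,0],6.5,5],
  [[-0.4,3.2,0],6.5,5],
])

```text
clock: 40.32
ee_pos: [0.4991, -0.2985, 0.0941]
ee_rot: [0.999, 0.046, 0.001, 0.001]
wrist_force: [0.7, 0.4, 0.0]
opening: 0.0528
grasp_force: 37.3
```

Emit:
jog_arm([
  [[0,0,2.6],0,5],
  [[0,0,2.5],0,5],
  [[0,0,0],0,5],
  [[0,0,0],0,5],
  [[0,0,0],0,5],
])

```text
clock: 40.73
ee_pos: [0.4995, -0.2968, 0.0436]
ee_rot: [0.999, 0.049, 0.001, 0.001]
wrist_force: [-0.4, -0.1, 0.0]
opening: 0.0526
grasp_force: 37.3
```

Run:
```python
from h import *
s=r.state(); d,Y=tray(); zz=np.array(s['ee_pos'])[2]*1000; fit(Y,d['frame'],zz); cv2.imwrite('pics/w15.png',d['frame'])
D=np.array(s['ee_pos'])[:2]-O; print('rack',1000*(D[0]*np.cos(A)+D[1]*np.sin(A)),1000*(-D[0]*np.sin(A)+D[1]*np.cos(A)))
```

```text
ee [ 0.4995 -0.2968  0.0436] psi 5.61 open 0.0526 F [-0.4 -0.1  0. ] t 40.7333
x -80 rim y [-88.2 -35.9] mid -62.1 w 52.3 z 43.7 76
x -70 rim y [-89.  -35.2] mid -62.1 w 53.8 z 43.4 104
x -60 rim y [-88.7 -35.5] mid -62.1 w 53.2 z 43.4 93
x -50 rim y [-88.9 -35.4] mid -62.1 w 53.5 z 43.2 77
x -40 rim y [-89.2 -35.5] mid -62.4 w 53.7 z 43.2 180
x -30 rim y [-89.3 -35.8] mid -62.6 w 53.5 z 43.2 142
x -20 rim y [-89.3 -35.8] mid -62.6 w 53.5 z 43.0 177
x -10 rim y [-89.2 -36. ] mid -62.6 w 53.1 z 43.1 534
window -170.2 -99.1 mid -134.7
window -82.4 -45.0 mid -63.7
window -18.2 17.8 mid -0.2
roof span [-192.    45.6] mouth x -19.1
rack -84.69327733129727 -61.97763409327392
```

Emit:
jog_arm([
  [[0,0.17,0.9],-0.4,5],
  [[0,0,0.85],0,5],
  [[0,0,0],0,5],
  [[0,0,0],0,5],
])

```text
clock: 41.12
ee_pos: [0.4989, -0.2984, 0.0239]
ee_rot: [0.999, 0.052, 0.0, -0.0]
wrist_force: [0.9, -1.1, 0.1]
opening: 0.0526
grasp_force: 41.0
```

Run:
```python
from h import *
d,Y=tray(); fit(Y,d['frame'],25)
```

```text
ee [ 0.4989 -0.2984  0.0239] psi 5.98 open 0.0526 F [ 0.9 -1.1  0.1] t 41.1167
x -80 rim y [-171.4  -37.2] mid -104.3 w 134.1 z 25.1 101
x -70 rim y [-171.6  -36.5] mid -104.0 w 135.1 z 25.2 121
x -60 rim y [-171.5  -36.8] mid -104.1 w 134.7 z 24.8 122
x -50 rim y [-171.3  -36.7] mid -104.0 w 134.6 z 25.0 124
x -40 rim y [-171.3  -36.9] mid -104.1 w 134.4 z 25.0 198
x -30 rim y [-171.   -36.9] mid -103.9 w 134.1 z 24.8 143
x -20 rim y [-170.4  -36.8] mid -103.6 w 133.6 z 24.9 168
x -10 rim y [-90.3 -37.1] mid -63.7 w 53.2 z 25.0 669
x 0 rim y [-26.7  59.9] mid 16.6 w 86.5 z 24.7 742
window -170.9 -99.1 mid -135.0
window -82.4 -45.1 mid -63.7
window -18.5 17.9 mid -0.3
roof span [-176.7   45.8] mouth x -13.6
```

Emit:
jog_arm([
  [[0.8,-0.02,0],0,5],
  [[0.8,-0.02,0],0,5],
  [[0,0,0],0,5],
  [[0,0,0],0,7.2],
  [[0,0,0],0,7.2],
])

```text
clock: 41.58
ee_pos: [0.5148, -0.2963, 0.024]
ee_rot: [0.999, 0.052, -0.0, -0.0]
wrist_force: [0.5, -0.0, -0.1]
opening: 0.0714
grasp_force: 0.0
```

Emit:
jog_arm([
  [[0,0,0],0,7.2],
  [[0,0,-2],0,7.2],
  [[0,0,-4],0,7.2],
  [[0,0,-4],0,7.2],
  [[0,0,0],0,6.0],
])

```text
clock: 42.0
ee_pos: [0.517, -0.2979, 0.1327]
ee_rot: [0.999, 0.052, 0.004, 0.003]
wrist_force: [0.4, -1.2, 0.7]
opening: 0.0614
grasp_force: 0.0
```

Run:
```python
from h import *
d=chk(-64); pend(snap('top'))
plan([(.56,.09,.17,97)],6.0,4)
```

```text
ee [ 0.517  -0.2979  0.1327] psi 5.97 open 0.0614 F [ 0.4 -1.2  0.7] t 42.0
disc? 211 [-75.18880009 -63.56644241  23.89341922]
tray x 682 [-79.04520785  -1.53028006] [-89.96490387 -36.85388037]
pendant [580.9 125.9] r 16.0 px [242. 213.] 70 z 0.0135
from [ 0.5155 -0.2971  0.1265] 5.96
[[[0.6,-2.7,-0.3],-6.5,6.0],[[0.9,-2.6,-0.3],-6.5,6.0],[[1.2,-2.6,-0.3],-6.5,6.0],[[1.5,-2.3,-0.3],-6.5,6.0],[[1.7,-2.2,-0.4],-6.5,6.0]]
[[[2.0,-2.0,-0.3],-6.5,6.0],[[2.2,-1.7,-0.3],-6.5,6.0],[[2.3,-1.5,-0.3],-6.5,6.0],[[2.5,-1.2,-0.3],-6.5,6.0],[[2.7,-0.9,-0.3],-6.5,6.0]]
[[[2.7,-0.6,-0.3],-6.5,6.0],[[2.7,-0.3,-0.3],-6.5,6.0],[[2.8,0.1,-0.3],-6.5,6.0],[[2.78,0.31,-0.35],-6.5,6.0]]
```

Emit:
jog_arm([
  [[0.6,-2.7,-0.3],-6.5,6.0],
  [[0.9,-2.6,-0.3],-6.5,6.0],
  [[1.2,-2.6,-0.3],-6.5,6.0],
  [[1.5,-2.3,-0.3],-6.5,6.0],
  [[1.7,-2.2,-0.4],-6.5,6.0],
])

```text
clock: 42.52
ee_pos: [0.5296, -0.157, 0.1386]
ee_rot: [0.943, 0.332, -0.001, -0.001]
wrist_force: [0.8, 0.4, -0.9]
opening: 0.0599
grasp_force: 0.0
```

Emit:
jog_arm([
  [[2.0,-2.0,-0.3],-6.5,6.0],
  [[2.2,-1.7,-0.3],-6.5,6.0],
  [[2.3,-1.5,-0.3],-6.5,6.0],
  [[2.5,-1.2,-0.3],-6.5,6.0],
  [[2.7,-0.9,-0.3],-6.5,6.0],
])

```text
clock: 42.93
ee_pos: [0.5456, -0.0183, 0.154]
ee_rot: [0.813, 0.583, -0.001, -0.001]
wrist_force: [1.1, -0.2, -0.7]
opening: 0.0601
grasp_force: 0.0
```

Emit:
jog_arm([
  [[2.7,-0.6,-0.3],-6.5,6.0],
  [[2.7,-0.3,-0.3],-6.5,6.0],
  [[2.8,0.1,-0.3],-6.5,6.0],
  [[2.8,0.3,-0.3],-6.5,6.0],
  [[0,0,0],0,6.0],
])

```text
clock: 43.35
ee_pos: [0.5588, 0.0946, 0.1661]
ee_rot: [0.659, 0.752, -0.0, -0.001]
wrist_force: [0.0, -0.7, -1.0]
opening: 0.06
grasp_force: 0.0
```

Emit:
jog_arm([
  [[0,0,0],0,6.0],
  [[0,0,0],0,6.0],
])

```text
clock: 43.52
ee_pos: [0.5585, 0.0905, 0.166]
ee_rot: [0.663, 0.748, -0.001, -0.0]
wrist_force: [-0.4, 0.4, 0.1]
opening: 0.0602
grasp_force: 0.0
```

Run:
```python
from h import *
d=snap('wrist'); p=pend(d); b=p[0]
plan([(b[0],b[1],.04,97),(b[0],b[1],.020,97,6,2.2)],6,3.5)
```

```text
pendant [582.2 128.1] r 16.8 px [307. 166.] 894 z 0.0155
from [0.5586 0.0901 0.1663] 96.87
[[[0.9,0.7,3.2],-0.0,6],[[0.8,0.7,3.1],-0.1,6],[[0.9,0.7,3.2],0.0,6],[[0.89,0.7,3.13],-0.0,6],[[0.0,0.0,2.0],-0.0,6]]
```

Emit:
jog_arm([
  [[0.9,0.7,3.2],0,6],
  [[0.8,0.7,3.1],0,6],
  [[0.9,0.7,3.2],0,6],
  [[0.9,0.7,3.1],0,6],
  [[0,0,1.7],0,6],
])

```text
clock: 43.98
ee_pos: [0.5815, 0.1285, 0.0199]
ee_rot: [0.663, 0.748, -0.001, -0.001]
wrist_force: [-0.6, 0.0, -1.1]
opening: 0.0597
grasp_force: 0.0
```

Emit:
jog_arm([
  [[0,0,0],0,6],
  [[0,0,0],0,6],
  [[0,0,0],0,6],
])

```text
clock: 44.23
ee_pos: [0.5832, 0.1282, 0.0257]
ee_rot: [0.663, 0.748, 0.001, 0.0]
wrist_force: [0.5, 0.4, 0.7]
opening: 0.06
grasp_force: 0.0
```

Emit:
jog_arm([
  [[0,0,1.1],0,6],
  [[0,0,0],0,6],
  [[0,0,0],0,6],
  [[0,0,0],0,6],
])

```text
clock: 44.57
ee_pos: [0.5827, 0.1288, 0.0136]
ee_rot: [0.663, 0.749, 0.0, 0.0]
wrist_force: [-0.3, 0.2, -0.2]
opening: 0.0599
grasp_force: 0.0
```

Emit:
jog_arm([
  [[0,0,0],0,3],
  [[0,0,0],0,3],
  [[0,0,0],0,3],
  [[0,0,0],0,3],
  [[0,0,0],0,3],
], grip_force=30)

```text
clock: 44.98
ee_pos: [0.5829, 0.129, 0.0137]
ee_rot: [0.663, 0.749, 0.0, 0.0]
wrist_force: [-0.5, 0.7, 4.7]
opening: 0.0322
grasp_force: 29.8
```

Emit:
jog_arm([
  [[0,0,-1],0,3],
  [[0,0,-2.5],0,3],
  [[0,0,-3],0,3],
  [[0,0,-2],0,3],
  [[0,0,0],0,3],
])

```text
clock: 45.4
ee_pos: [0.5845, 0.1294, 0.1037]
ee_rot: [0.663, 0.749, 0.003, 0.002]
wrist_force: [1.0, 0.3, -0.0]
opening: 0.0322
grasp_force: 29.8
```

Run:
```python
from h import *
s=r.state();print(s['grasp_force'],s['opening'])
plan([(*rk(-40,-64),.10,97),(*rk(-40,-64),.06,97)],3,4.1)
```

```text
29.849159717559814 0.03221519917324808
from [0.5845 0.1294 0.1037] 96.98
[[[-3.8,-0.8,0.0],-0.0,3],[[-3.7,-0.9,0.1],-0.0,3],[[-3.8,-0.8,0.0],-0.0,3],[[-3.8,-0.8,0.0],-0.0,3],[[-3.8,-0.9,0.1],-0.0,3]]
[[[-3.7,-0.8,0.0],-0.0,3],[[-3.8,-0.8,0.0],-0.0,3],[[-3.8,-0.9,0.1],-0.0,3],[[-3.7,-0.8,0.0],-0.0,3],[[-3.8,-0.8,0.0],-0.0,3]]
[[[-3.77,-0.85,0.07],-0.0,3],[[0.0,0.0,4.0],-0.0,3]]
```

Emit:
jog_arm([
  [[-3.8,-0.8,0],0,3],
  [[-3.7,-0.9,0.1],0,3],
  [[-3.8,-0.8,0],0,3],
  [[-3.8,-0.8,0],0,3],
  [[-3.8,-0.9,0.1],0,3],
])

```text
clock: 45.82
ee_pos: [0.5634, -0.0653, 0.0962]
ee_rot: [0.663, 0.749, 0.0, 0.0]
wrist_force: [0.2, 0.8, -0.3]
opening: 0.0318
grasp_force: 29.9
```

Emit:
jog_arm([
  [[-3.7,-0.8,0],0,3],
  [[-3.8,-0.8,0],0,3],
  [[-3.8,-0.9,0.1],0,3],
  [[-3.7,-0.8,0],0,3],
  [[-3.8,-0.8,0],0,3],
])

```text
clock: 46.23
ee_pos: [0.5452, -0.2571, 0.095]
ee_rot: [0.663, 0.749, -0.0, -0.0]
wrist_force: [0.9, 0.6, -0.5]
opening: 0.0321
grasp_force: 29.9
```

Emit:
jog_arm([
  [[-3.8,-0.8,0],0,3],
  [[0,0,2],0,3],
  [[0,0,2],0,3],
  [[0,0,0],0,3],
  [[0,0,0],0,3],
])

```text
clock: 46.65
ee_pos: [0.5417, -0.2936, 0.0541]
ee_rot: [0.663, 0.749, -0.0, -0.001]
wrist_force: [0.2, 0.0, 0.2]
opening: 0.0324
grasp_force: 29.9
```

Emit:
jog_arm([
  [[0,0,0],0,3],
  [[0,0,0],0,3],
])

```text
clock: 46.82
ee_pos: [0.5434, -0.2939, 0.0567]
ee_rot: [0.662, 0.749, 0.0, 0.001]
wrist_force: [0.0, -0.9, -0.4]
opening: 0.0323
grasp_force: 29.9
```

Run:
```python
from h import *
d,Y=tray(); print(d['s']['grasp_force']); cv2.imwrite('pics/w16.png',d['frame'])
plan([(*rk(-40,-64),.04,97),(*rk(-40,-64),.0225,97,3,1)],3,3.9)
```

```text
ee [ 0.5434 -0.2939  0.0567] psi 97.02 open 0.0323 F [ 0.  -0.9 -0.4] t 46.8167
29.8993581533432
from [ 0.5434 -0.2939  0.0567] 97.02
[[[0.04,0.07,1.67],0.0,3],[[0.0,0.0,0.9],0.0,3],[[0.0,0.0,0.85],0.0,3]]
```

Emit:
jog_arm([
  [[0,0.1,1.7],0,3],
  [[0,0,0.9],0,3],
  [[0,0,0.8],0,3],
  [[0,0,0],0,3],
  [[0,0,0],0,3],
])

```text
clock: 47.28
ee_pos: [0.5435, -0.2937, 0.0211]
ee_rot: [0.663, 0.749, -0.0, -0.0]
wrist_force: [-0.0, -0.1, 0.8]
opening: 0.0322
grasp_force: 33.0
```

Emit:
jog_arm([
  [[0,0,0],0,3],
  [[0,0,0],0,4.0],
  [[0,0,0],0,4.0],
  [[0,0,0],0,4.0],
  [[0,0,-1.5],0,4.0],
])

```text
clock: 47.7
ee_pos: [0.5423, -0.2932, 0.0336]
ee_rot: [0.663, 0.749, -0.0, -0.002]
wrist_force: [0.3, -0.1, -1.2]
opening: 0.0401
grasp_force: 0.0
```

Emit:
jog_arm([
  [[0,0,-3],0,4.0],
  [[0,0,-3],0,4.0],
  [[-1,-4,-2],0,4.0],
  [[0,0,0],0,0],
  [[0,0,0],0,0],
])

```text
clock: 48.12
ee_pos: [0.5085, -0.3083, 0.1162]
ee_rot: [0.663, 0.748, 0.0, 0.001]
wrist_force: [0.5, 1.0, 0.2]
opening: 0.0167
grasp_force: 0.0
```

Run:
```python
from h import *
d=chk(-64); cv2.imwrite('pics/w17.png',d['frame'])
plan([(*rk(-106,-64),.1,97),(*rk(-106,-64),.02,97),(*rk(-24,-64),.02,97,0,1.5)],0,3.9)
```

```text
ee [ 0.5085 -0.3083  0.1162] psi 96.89 open 0.0167 F [0.5 1.  0.2] t 48.1167
disc? 1482 [-38.19317168 -64.24738351  22.65506472]
tray x 1908 [-78.74925778  -2.26109107] [-89.7902769 -35.918437 ]
from [ 0.5086 -0.3077  0.1148] 96.92
[[[0.99,-2.9,1.48],-0.1,0],[[0.0,0.0,2.7],0.0,0],[[0.0,0.0,2.6],0.0,0],[[0.0,0.0,2.7],0.0,0],[[0.0,1.4,0.0],0.0,0]]
[[[0.0,1.3,0.0],0.0,0],[[0.0,1.4,0.0],0.0,0],[[0.0,1.4,0.0],0.0,0],[[0.0,1.3,0.0],0.0,0],[[0.0,1.4,0.0],0.0,0]]
```

Emit:
jog_arm([
  [[1.0,-2.9,1.5],0,0],
  [[0,0,2.7],0,0],
  [[0,0,2.6],0,0],
  [[0,0,2.7],0,0],
  [[0,0,0],0,0],
])

```text
clock: 48.58
ee_pos: [0.4794, -0.3008, 0.0174]
ee_rot: [0.663, 0.749, 0.0, 0.0]
wrist_force: [0.2, 0.7, 1.0]
opening: -0.0001
grasp_force: 0.0
```

Emit:
jog_arm([
  [[0,1.4,0],0,0],
  [[0,1.5,0],0,0],
  [[0,1.4,0],0,0],
  [[0,1.4,0],0,0],
  [[0,1.5,0],0,0],
])

```text
clock: 49.0
ee_pos: [0.5505, -0.2914, 0.0178]
ee_rot: [0.663, 0.749, -0.0, -0.001]
wrist_force: [-0.6, 0.1, 0.6]
opening: 0.0001
grasp_force: 0.3
```

Emit:
jog_arm([
  [[0,0.9,0],0,0],
  [[0,0.5,0],0,0],
  [[0,0,0],0,0],
])

```text
clock: 49.25
ee_pos: [0.5645, -0.2899, 0.0183]
ee_rot: [0.662, 0.749, -0.0, -0.001]
wrist_force: [-0.2, 0.2, -1.3]
opening: -0.0001
grasp_force: 0.0
```

Run:
```python
from h import *
s=r.state(); D=np.array(s['ee_pos'])[:2]-O; print(s['ee_pos'],s['wrist_force'],'rack',1000*(D[0]*np.cos(A)+D[1]*np.sin(A)),1000*(-D[0]*np.sin(A)+D[1]*np.cos(A)))
```

```text
[ 0.56453793 -0.28992178  0.01833412] [-0.19596263  0.1867624  -1.33194766] rack -19.288603550411267 -63.04099049423845
```

Emit:
jog_arm([
  [[0,0.2,0],0,0],
  [[0,0,0],0,0],
])

```text
clock: 49.42
ee_pos: [0.5657, -0.2902, 0.0191]
ee_rot: [0.663, 0.749, -0.0, -0.0]
wrist_force: [0.7, -1.1, 0.6]
opening: 0.0001
grasp_force: 0.0
```

Emit:
jog_arm([
  [[0,0.2,0],0,0],
  [[0,0,0],0,0],
])

```text
clock: 49.58
ee_pos: [0.5665, -0.2901, 0.0192]
ee_rot: [0.663, 0.749, -0.001, -0.001]
wrist_force: [-6.8, -0.2, 2.1]
opening: -0.0001
grasp_force: 3.0
```

Emit:
jog_arm([
  [[0,0.1,0],0,0],
  [[0,0,0],0,0],
])

```text
clock: 49.75
ee_pos: [0.5667, -0.2901, 0.0192]
ee_rot: [0.663, 0.748, -0.001, -0.002]
wrist_force: [-10.1, 0.0, 3.1]
opening: -0.0004
grasp_force: 5.1
```

Emit:
jog_arm([
  [[0,-0.3,0],0,0],
  [[0,-2,0],0,0],
  [[0,-2,-3],0,0],
  [[0,-1,-4],0,0],
  [[2,0,-4],0,0],
])

```text
clock: 50.17
ee_pos: [0.5118, -0.2797, 0.1276]
ee_rot: [0.664, 0.748, -0.0, -0.0]
wrist_force: [1.0, -0.5, 1.1]
opening: -0.0001
grasp_force: 0.0
```

Emit:
jog_arm([
  [[3,-2,-3],0,0],
  [[0,0,-2],0,0],
  [[0,0,0],0,0],
  [[0,0,0],0,0],
  [[0,0,0],0,0],
])

```text
clock: 50.58
ee_pos: [0.4931, -0.2537, 0.1727]
ee_rot: [0.663, 0.749, 0.0, -0.0]
wrist_force: [-0.3, -0.6, -0.8]
opening: 0.0
grasp_force: 0.0
```

Run:
```python
from h import *
for y in(-64,0,64): d=chk(y)
t=snap('top');X=cloud(t);z=X[...,2];f=t['frame']
m=(abs(X[...,0]-.468)<.018)&(X[...,1]>.225)&(X[...,1]<.275); print('stack floor z',np.nanmedian(z[m]))
m=(abs(X[...,0]-.468)<.025)&(X[...,1]>.16)&(X[...,1]<.205); print('outlet z',np.nanmedian(z[m]),np.nanmax(z[m]))
for nm,(u,v) in dict(bowl=(195,190),jar=(401,277),box=(421,222)).items(): print(nm,np.round(X[v,u]*1000))
cv2.imwrite('pics/end.png',np.hstack([cv2.resize(f[140:290,140:460],(640,300))]))
```

```text
ee [ 0.4931 -0.2537  0.1727] psi 96.96 open 0.0 F [-0.3 -0.6 -0.8] t 50.5833
disc? 798 [ 32.15732337 -64.25439995  22.58548966]
tray x 82 [-2.24286768  0.95266358] [-89.20125693 -36.66115281]
ee [ 0.493  -0.2537  0.1721] psi 96.96 open 0.0002 F [ 0.4  0.7 -0.4] t 50.6333
disc? 967 [32.04388912  0.48188455 22.62705447]
tray x 90 [-2.08945971  0.94462856] [-25.6701266   25.26531847]
ee [ 0.4929 -0.2536  0.1718] psi 96.96 open 0.0001 F [ 0.6 -0.7 -0.2] t 50.6833
disc? 1179 [34.60961035 64.42320813 22.64099893]
tray x 162 [-2.92919418  0.85981371] [39.42716342 91.26807188]
stack floor z 0.010585041788749073
outlet z 0.00562973840658468 0.012358026273079152
bowl [656. 283.   5.]
jar [ 375. -202.  642.]
box [ 463. -241.  628.]
```

View pics/end.png

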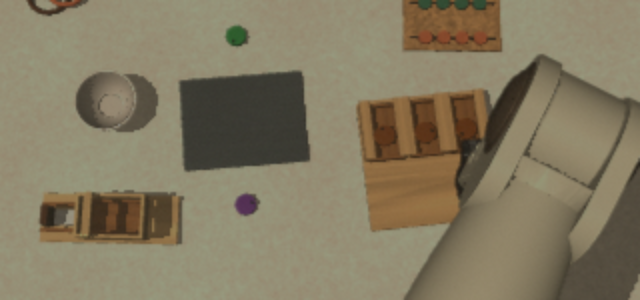

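The final view shows three discs in the cases at (385,133), (427,132) and (465,128), the slate empty, and one tray in the dispenser at (117,216) with its pusher back. Look-alikes and bowl are untouched; jar and box are hidden by the arm here.

```bash
python3 -c "
from cell import r
print(r.sign_off())"
```

```text
the job is handed in; nothing more can be done
None
```

I packed all three pendants, one to a tray, slid the trays home in cases 1 to 3, left the fourth tray in the dispenser, and handed the job in at about 51 s (no verdict was returned).

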